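# Open the combination safe and lay the straightedge against a stone specimen

## Robot

A 7-joint arm with a two-finger parallel gripper is mounted at the origin on a cart in front of the work surface, level with it; the furniture and walls round the work are solid. World frame = base frame: x ahead of the robot, y to its left, z up, the work surface at z = 0. Lengths are in m, angles in degrees, forces in N, time in s.
With the tool pointing down it reaches from about 0.425 to 0.875 m from the base axis. Payload 4.7 kg.
Tool frame: the origin (TCP) lies midway between the tips of the shut fingers; the grasp point (between the pads) lies 19 mm behind it; y points along the fingers, x is the direction in which the jaws open and shut, and the axes are right-handed (so a half turn about y gives the same grasp; the last joint's range is limited). The gripper opens to 87 mm and grips with 3 to 60 N. Pads are 19 mm wide; open, the fingers measure 117 mm over their backs; the gripper's body (75 mm by 190 mm) begins 51 mm behind the grasp point.
Start: joints at [-63.535, 18.392, -4.016, 83.108, 1.295, 78.541, -3.26], TCP at [0.281, 0.586, 0.223] pointing down, gripper open.
Joint ranges: [-163.93, 163.93], [-17.29, 119.83], [-79.2, 71.16], [3.27, 140.29], [-89.18, 269.18], [5.43, 117.66], [-154.24, 154.24]. Speed limits (degrees/s): [147.25, 147.25, 180, 180, 180, 180, 180].

## Interface

Orientations are given as [roll, pitch, yaw] about the fixed x, y, z axes, in that order (R = Rz(yaw) Ry(pitch) Rx(roll)).
In Python, from cell import env gives the robot as it stands.
- The arm moves only by the tool carry_out, never from a script. Its argument "targets" is a list of rows, each a list of 2 entries, a list of its own where there are three numbers: the shift along the tool's x, y, z in mm, then the turn, a rotation vector about the tool's x, y, z in degrees. A call has 1 to 12 rows; each row shifts and turns the commanded pose from where the row before left it, along the tool's axes as they then stand; what a row does not reach is not made up. A row lasts 1/10 s, in which the tool goes at most 50 mm and 8.59 degrees, less where a joint would pass 70% of its speed; a pose out of reach is approached as far as the arm can. A call with a gripper value outside its range is refused whole. "jaw" is the opening, from 0 (shut) to 1 (fully open), set as the call begins (left out, the last holds). The fingers move at their own pace and stop on an object; "squeeze" is the grip in N (left out, the last holds). Time passes only in rows, so rows that do not move let the fingers close. It gives the time, the measured TCP pose, the force and the opening at its end, in the units of the state.
- env.get_obs(): the state, without advancing time (a new reading comes with each control period).
- env.read_camera(name): name is "scene" or "side" or "wrist"; returns the picture (400x640x3 uint8, red, green, blue); there is no depth.
- env.get_calibration(name): a dict with "fx", "fy", "cx", "cy" (pixels), "D" ([k1, k2, p1, p2, k3] as OpenCV has them; the pictures are not rectified), "R" (3x3) and "t" (3): a world point X has camera coordinates R X + t; the wrist camera has in their place "hand_eye" (4x4, takes a point from camera to tool coordinates, whose origin is the TCP and whose axes are the tool frame's). Camera axes: x right, y down, z forward; pixel columns grow to the right and rows downward; lengths in m; the calibration is good to about 2 mm. A picture is of the moment at which its call begins: read the wrist's pose just before it. get_calibration takes no time and is no camera call.
- env.sign_off(): hands the job in, once; it reports no verdict.
Trained networks look in the newest picture that a camera, given by its name, has taken for a name from the list of things; names that differ only in an ending like _2 or _b are one class to them, and where a whole thing is asked for, a point or a joint stands for the part that bears it (a point fixed in the world has none). Each returns a list of dicts, best first, with "p" (0 to 1); they miss things now and then, are a little off and sometimes report something else, mostly with a low value. They report only what shows in the picture. A call takes as long as a camera call.
- env.outline_of(camera, label): "mask" (400x640 bool, what is visible of it) and "xy" ([column, row] in pixels, amid what is visible of it).
The state is a dict: "time_s": time; "qpos": joint angles; "joint_velocities": joint speeds; "effort": joint torques, N m; "tool_pos": TCP position; "tool_rot": TCP orientation; "force": force on the tool from outside, world axes, zero at the start; "wrist_torque": the same for the moment, N m; "grip_width": finger opening in m.
Only numpy, scipy, OpenCV 4.12 (cv2) and the standard library are available. Lean on these libraries where they do the work, as an engineer would, in place of code of your own. Each camera call takes 0.05 s, during which the arm holds its last target.

## Task

Unlock the small safe with its combination 1-4-2: turn the dial's red pointer left (anticlockwise) to the tile with one pip, then right to the tile with four pips, then left to the tile with two pips, stopping for a moment on each and leaving it on the last. Then pull the drawer fully open, take out the steel straightedge and lay it flat on the table with a long edge flush against the side of the dark slate slab that faces the robot, centred so that it spans that whole side; let go and leave the drawer open. Do not disturb the beaker, the mortar or the bottle with the green label.

Things in the scene. Friction and masses are not known exactly. Their poses are not given: they have to be found in the camera images.
- safe: fixed grey steel safe, 170 (x) x 240 (y) x 80 mm high; origin at the centre of its underside; x points from front to back, y to the left seen from the front. On its top a black disc (144 mm) with five white tiles 58 mm from the dial axis, each with 1 to 5 black pips. The blue drawer front reaches 68 mm above the table, the drawer's sides 30 mm
- dial (a joint): angle of the dial in rad, positive anticlockwise seen from above, about the vertical through the safe's middle. At 0 the red pointer points along the safe's +x. The tiles from left to right seen from the front: one pip at +0.8, two at +0.4, three at 0, four at -0.4, five at -0.8; aim within 0.1 of a tile. Stops at +-1.1. No clicks; about 0.06 N m of friction, it stays where it is left
- dial_grip (a point): point on the dial axis, 112 mm above the table, in the middle of the dial's grey grip bar (70 mm long, 14 mm thick, 32 mm high from z = 94 to 126 mm; below it an aluminium skirt of 92 mm diameter). The bar lies along this point's x axis, which turns with the dial and points to the red pointer's end
- drawer (a joint): opening of the safe's drawer in m, 0 shut to 0.100 fully open; it slides out along the safe's -x. About 2 N of friction, stays where it is left. It is not blocked mechanically: enter the combination first
- drawer_handle (a point): middle of the drawer's steel bar handle, 46 mm above the table: a round bar 10 mm thick, 100 mm long along the safe's y, with 40 mm of free space between it and the drawer front. Moves with the drawer; axes as the safe's
- rule_grip (a point): centre of the straightedge's orange grip block, 30 x 30 mm and 34 mm high, standing on the middle of the blade; 25 mm above the blade's underside, 17 mm above its upper face. x across the blade, y along it. At the start the blade lies in the shut drawer, along the safe's y, underside 12 mm above the table; with the drawer open the block is about 53 mm in front of the safe's front face
- slab_face (a point): middle of the side of the dark slate slab that faces the robot, 4 mm above the table. The slab is fixed, dark slate, 80 mm (x) x 130 mm (y) x 24 mm high; x points into the slab, square to this side, y along the side to the left. With the straightedge flush against it, the grip block's centre lies 20 mm in front of this side
- beaker: loose glass beaker with a beige sample, 79 mm across, 85 mm high, origin at the centre of its underside; a bystander
- mortar: loose white porcelain mortar, 94 mm across, 55 mm high, origin at the centre of its underside; a bystander
- bottle_green: loose reagent bottle with a green and white label and a white cap, 43 mm across, 86 mm high, origin at the centre of its underside; a bystander
- rule: the steel straightedge, 0.15 to 0.31 kg: a flat blade 40 mm wide (x), 180 mm long (y), 8 mm thick, both long edges alike, with an orange grip block on its middle; origin at the centre of the blade's underside

How it is judged:
By the outcome, as a careful person would: the job done as asked, in the order asked, and still so for the second after the job is handed in, with the robot touching nothing.
It also fails if it takes over 64 s, if anything falls off the work surface, if the arm or the gripper's body presses on something with over 40 N, if the wrist force passes 120 N, or if a joint passes its speed limit or range.

## Working session

There is one attempt and no reset: what is moved stays moved. The work goes in short steps, Python scripts to look and compute and a tool call to move; the robot and the scene stay as the last step left them, time stands still between calls to the robot, and variables do not carry over. Pictures are saved under pics/ and viewed, and the job is handed in when it is done.

Besides the shell and the picture viewer there is one more tool, called after "Emit:" as name([rows], argument=value, ...), one row to a line, values as JSON. carry_out: Moves the arm, as the interface text tells. Its arguments: {"type":"object","properties":{"targets":{"type":"array","items":{"type":"array"}},"jaw":{"type":"number"},"squeeze":{"type":"number"}},"required":["targets"]}

```bash
ls; mkdir -p pics; python3 - <<'E'
from cell import env
import cv2
o=env.get_obs()
for k in o: print(k,o[k])
for c in ["scene","side","wrist"]:
    im=env.read_camera(c); cv2.imwrite(f"pics/a_{c}.png",im[:,:,::-1])
    cal=env.get_calibration(c); print(c,{k:(v.tolist() if hasattr(v,'tolist') else v) for k,v in cal.items()})
E
```

```text
pics
time_s 0.0
qpos [-63.53394555  18.43921298  -4.01572667  83.17584701   1.29473781
  78.54170165  -3.26139628]
joint_velocities [-0.02698471  0.00401812 -0.06873925  0.0946895  -0.13833113  0.03658255
  0.01087476]
effort [ 8.31071811e-04 -4.91294646e+01 -4.03444497e-01 -3.12522268e+01
 -6.39612903e-02  4.38763504e-02  1.89925127e-04]
tool_pos [0.28124793 0.58537246 0.22145154]
tool_rot [-90.00554713   0.11152865  64.34244735]
force [0.04173863 0.29746716 0.15783833]
wrist_torque [ 0.01958498 -0.01789811  0.0099196 ]
grip_width 0.08716001886482183
scene {'fx': 442.0299639695908, 'fy': 442.0299639695908, 'cx': 324.4390781264493, 'cy': 197.8721544041161, 'D': [-0.019152447486533473, 0.0, 0.0, 0.0, 0.0], 'R': [[0.8073062359115322, -0.5901313994132212, 0.0012541470993243427], [-0.2797819597758615, -0.3846142376850404, -0.8796555821194642], [0.5195947425083626, 0.7098005491661362, -0.47560959195659613]], 't': [-0.44357302161020407, 0.2958393784538749, 1.0142716850807223]}
side {'fx': 367.1252692935238, 'fy': 367.1252692935238, 'cx': 320.57100449821996, 'cy': 202.32089448049103, 'D': [-0.03282239815636514, 0.0, 0.0, 0.0, 0.0], 'R': [[0.996238931809767, -0.08564614257723653, -0.013142640837152364], [-0.06497336797448125, -0.6380339735851531, -0.7672620869072005], [0.05732758673263134, 0.7652302835178307, -0.6411990026400798]], 't': [-0.592426197863879, 0.18369767131908107, 0.9624623942133348]}
wrist {'fx': 346.45042908592364, 'fy': 346.45042908592364, 'cx': 317.8891194167077, 'cy': 198.2179719984712, 'D': [0.01785368001743933, 0.0, 0.0, 0.0, 0.0], 'hand_eye': [[0.9999999641819332, -8.000799082052733e-05, 0.0002554111399684894, 0.001136678124821322], [-0.00026764889608349733, -0.2973438105082013, 0.9547704366582197, -0.16114557822817174], [-4.443427274828319e-07, -0.9547704708207002, -0.29734382127197184, 0.08176758895413078], [0.0, 0.0, 0.0, 1.0]]}
```

View pics/a_scene.png

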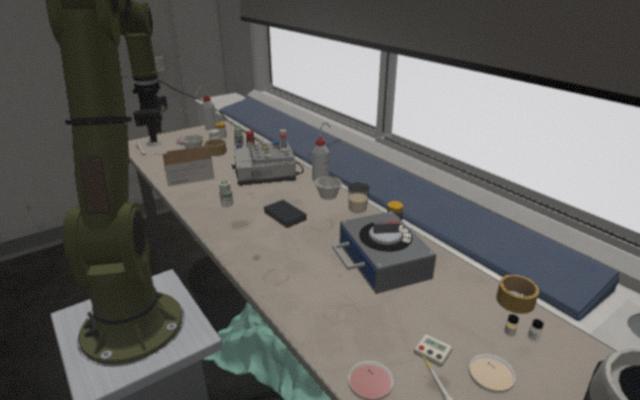

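View pics/a_side.png

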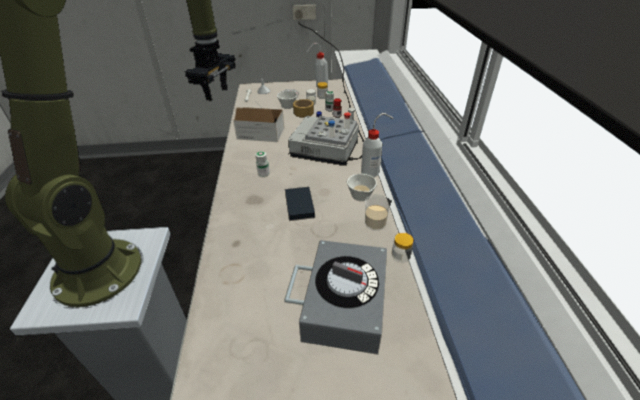

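View pics/a_wrist.png

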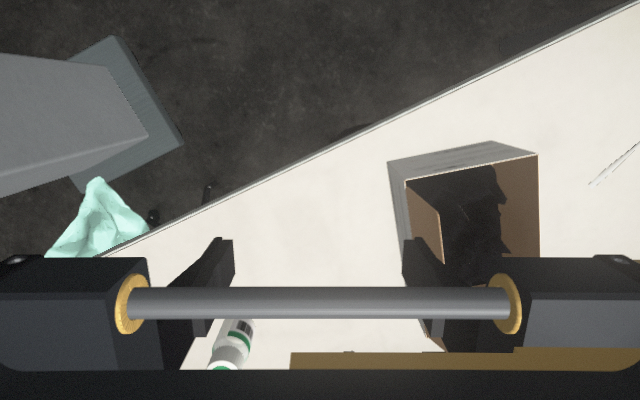

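```bash
cat > h.py <<'E'
from cell import env
import numpy as np, cv2
from scipy.spatial.transform import Rotation as Ro
def pose(o=None):
    o=o or env.get_obs()
    T=np.eye(4);T[:3,:3]=Ro.from_euler('xyz',o['tool_rot'],degrees=True).as_matrix();T[:3,3]=o['tool_pos'];return T
class Cam:
    def __init__(s,name,T=None):
        c=env.get_calibration(name);s.K=np.array([[c['fx'],0,c['cx']],[0,c['fy'],c['cy']],[0,0,1]]);s.D=np.array(c['D'])
        if name=='wrist':
            W=(pose() if T is None else T)@np.array(c['hand_eye']);s.R=W[:3,:3].T;s.t=-s.R@W[:3,3]
        else: s.R=np.array(c['R']);s.t=np.array(c['t'])
        s.c=-s.R.T@s.t
    def ray(s,uv):
        p=cv2.undistortPoints(np.array(uv,float).reshape(-1,1,2),s.K,s.D).reshape(-1,2)
        d=np.c_[p,np.ones(len(p))]@s.R;return d/np.linalg.norm(d,axis=1)[:,None]
    def onz(s,uv,z):
        d=s.ray(uv);return s.c+d*((z-s.c[2])/d[:,2])[:,None]
    def proj(s,X):
        X=np.array(X,float).reshape(-1,3)
        return cv2.projectPoints(X,cv2.Rodrigues(s.R)[0],s.t,s.K,s.D)[0].reshape(-1,2)
def tri(cams,uvs):
    A=np.zeros((3,3));b=np.zeros(3);L=[]
    for c,uv in zip(cams,uvs):
        d=c.ray(uv)[0];P=np.eye(3)-np.outer(d,d);A+=P;b+=P@c.c;L.append((P,c.c))
    X=np.linalg.solve(A,b);return X,[np.linalg.norm(P@(X-c)) for P,c in L]
def fitres(res,x): pass
E
python3 - <<'E'
from h import *
for c in ["scene","side"]:
    cam=Cam(c); im=env.read_camera(c)[:,:,::-1].copy()
    for n,z in [("safe",.04),("dial",.11),("drawer_handle",.046),("slab_face",.012),("beaker",.04),("mortar",.03),("bottle_green",.043)]:
        try: r=env.outline_of(c,n)
        except Exception as e: print(n,e);continue
        for q in r[:2]: print(c,n,round(q['p'],2),np.round(q['xy']),q['mask'].sum(),np.round(cam.onz([q['xy']],z)[0],3))
    s=im[100:330,200:460] if c=='scene' else im[140:360,240:440]
    cv2.imwrite(f'pics/z_{c}.png',cv2.resize(s,None,fx=3 if c=='side' else 2.5,fy=3 if c=='side' else 2.5,interpolation=cv2.INTER_CUBIC)[:600,:800])
E
```

```text
scene safe 0.87 [386. 253.] 5481 [ 0.63  -0.172  0.04 ]
scene dial 0.87 [388. 232.] 638 [ 0.629 -0.174  0.11 ]
scene drawer_handle 0.72 [353. 257.] 873 [ 0.54  -0.14   0.046]
scene drawer_handle 0.24 [286. 212.] 782 [0.523 0.169 0.046]
scene slab_face 0.87 [283. 212.] 766 [0.547 0.225 0.012]
scene slab_face 0.75 [381. 231.] 585 [ 0.726 -0.052  0.012]
scene beaker 0.84 [361. 197.] 593 [0.785 0.116 0.04 ]
scene beaker 0.69 [385. 229.] 647 [ 0.712 -0.08   0.04 ]
scene mortar 0.86 [328. 187.] 454 [0.752 0.256 0.03 ]
scene bottle_green 0.79 [226. 193.] 296 [0.429 0.4   0.043]
side safe 0.63 [344. 299.] 8453 [ 0.635 -0.172  0.04 ]
side dial 0.57 [345. 277.] 1152 [ 0.635 -0.166  0.11 ]
side drawer_handle 0.59 [291. 280.] 339 [ 0.516 -0.11   0.046]
side drawer_handle 0.29 [362. 186.] 552 [0.746 0.236 0.046]
side slab_face 0.62 [299. 203.] 829 [0.546 0.213 0.012]
side slab_face 0.44 [291. 284.] 297 [ 0.512 -0.095  0.012]
side mortar 0.64 [361. 185.] 607 [0.749 0.262 0.03 ]
side bottle_green 0.84 [258. 165.] 293 [0.414 0.396 0.043]
```

View pics/z_side.png

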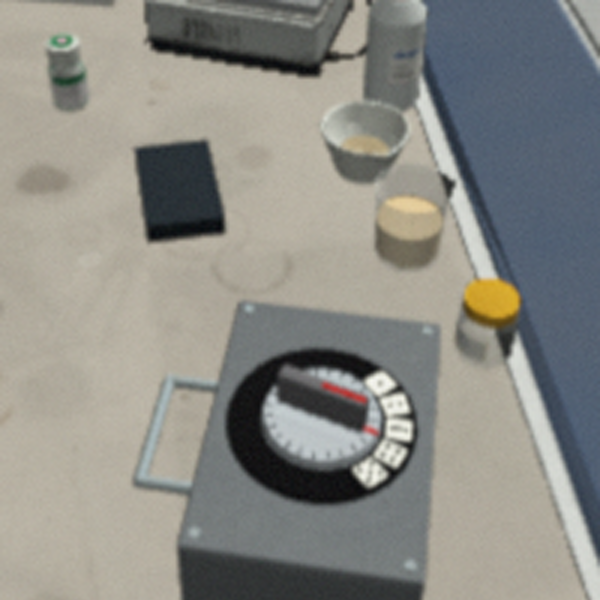

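View pics/z_scene.png

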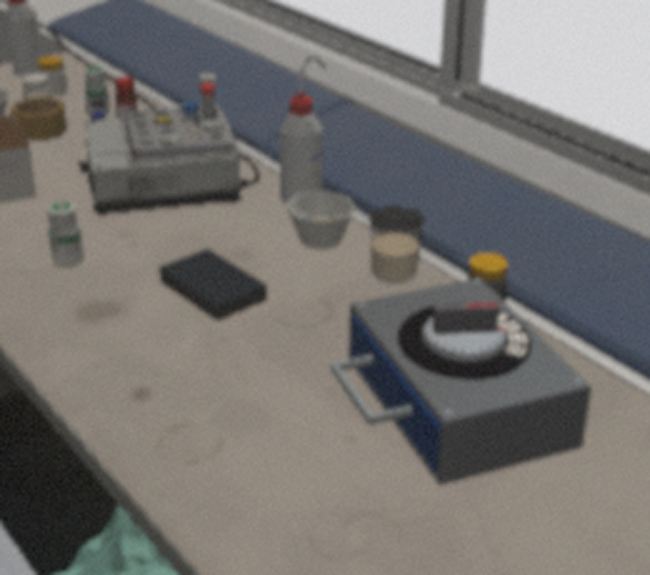

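```bash
cat >> h.py <<'E'
import math, json
def down(x,y,z,yaw):
    T=np.eye(4);T[:3,:3]=Ro.from_euler('xyz',[-90,0,yaw],degrees=True).as_matrix();T[:3,3]=[x,y,z];return T
def plan(wps,T0=None,v=45,w=8,rd=0,cosine=False):
    """wps: list of (T, v, w) straight moves; prints rows"""
    T=pose() if T0 is None else T0.copy(); rows=[]
    for wp in wps:
        T1=wp[0] if isinstance(wp,tuple) else wp
        vv,ww=(wp[1],wp[2]) if isinstance(wp,tuple) else (v,w)
        S=T.copy(); dp=T1[:3,3]-S[:3,3]; dr=Ro.from_matrix(S[:3,:3].T@T1[:3,:3]).as_rotvec()
        n=max(1,math.ceil(np.linalg.norm(dp)*1000/vv-.02),math.ceil(np.degrees(np.linalg.norm(dr))/ww-.02))
        for i in range(1,n+1):
            G=np.eye(4);G[:3,3]=S[:3,3]+dp*i/n;G[:3,:3]=S[:3,:3]@Ro.from_rotvec(dr*i/n).as_matrix()
            E=np.linalg.inv(T)@G
            s=np.round(E[:3,3]*1000,rd)+0; r=np.round(np.degrees(Ro.from_matrix(E[:3,:3]).as_rotvec()),1)+0
            rows.append([[int(x) if rd==0 else float(x) for x in s],[float(x) for x in r]])
            M=np.eye(4);M[:3,3]=s/1000;M[:3,:3]=Ro.from_rotvec(np.radians(r)).as_matrix();T=T@M
    for i in range(0,len(rows),12): print(json.dumps(rows[i:i+12]))
    return T
def say():
    o=env.get_obs();print('t',round(o['time_s'],2),'p',np.round(o['tool_pos'],4),'r',np.round(o['tool_rot'],2),'F',np.round(o['force'],1),'M',np.round(o['wrist_torque'],2),'g',round(o['grip_width'],4),'q',np.round(o['qpos'],0))
E
python3 - <<'E'
from h import *
plan([down(.50,.25,.30,-90)])
E
```

```text
[[[-10, -4, -17], [0.0, 7.7, 0.0]], [[-8, -4, -19], [0.0, 7.7, 0.0]], [[-6, -4, -19], [0.0, 7.8, 0.0]], [[-3, -3, -20], [0.0, 7.7, 0.0]], [[0, -4, -20], [0.0, 7.7, 0.0]], [[3, -4, -20], [0.0, 7.7, 0.0]], [[5, -4, -19], [0.0, 7.7, 0.0]], [[7, -4, -19], [0.0, 7.7, 0.0]], [[10, -4, -17], [0.0, 7.8, 0.0]], [[13, -4, -15], [0.0, 7.7, 0.0]], [[14, -4, -14], [0.0, 7.7, 0.0]], [[16, -3, -12], [0.0, 7.7, 0.0]]]
[[[18, -4, -10], [0.0, 7.7, 0.0]], [[19, -4, -7], [0.0, 7.7, 0.0]], [[19, -4, -5], [0.0, 7.8, 0.0]], [[20, -4, -2], [0.0, 7.7, 0.0]], [[20, -4, 1], [0.0, 7.7, 0.0]], [[20, -4, 4], [0.0, 7.7, 0.0]], [[19, -4, 6], [0.0, 7.7, 0.0]], [[18, -3, 8], [0.0, 7.7, 0.0]]]
```

Emit:
carry_out([
  [[-10, -4, -17], [0, 7.7, 0]],
  [[-8, -4, -19], [0, 7.7, 0]],
  [[-6, -4, -19], [0, 7.8, 0]],
  [[-3, -3, -20], [0, 7.7, 0]],
  [[0, -4, -20], [0, 7.7, 0]],
  [[3, -4, -20], [0, 7.7, 0]],
  [[5, -4, -19], [0, 7.7, 0]],
  [[7, -4, -19], [0, 7.7, 0]],
  [[10, -4, -17], [0, 7.8, 0]],
  [[13, -4, -15], [0, 7.7, 0]],
  [[14, -4, -14], [0, 7.7, 0]],
  [[16, -3, -12], [0, 7.7, 0]],
])

```text
time_s: 2.15
tool_pos: [0.4127, 0.3842, 0.269]
tool_rot: [-90.0, -0.0, -28.6]
force: [0.6, 0.8, 0.5]
grip_width: 0.0874
```

Emit:
carry_out([
  [[18, -4, -10], [0, 7.7, 0]],
  [[19, -4, -7], [0, 7.7, 0]],
  [[19, -4, -5], [0, 7.8, 0]],
  [[20, -4, -2], [0, 7.7, 0]],
  [[20, -4, 1], [0, 7.7, 0]],
  [[20, -4, 4], [0, 7.7, 0]],
  [[19, -4, 6], [0, 7.7, 0]],
  [[18, -3, 8], [0, 7.7, 0]],
  [[0, 0, 0], [0, 0, 0]],
  [[0, 0, 0], [0, 0, 0]],
])

```text
time_s: 3.15
tool_pos: [0.4994, 0.2504, 0.2996]
tool_rot: [-90.0, 0.0, -89.8]
force: [-1.0, -0.8, -0.1]
grip_width: 0.0868
```

```bash
python3 - <<'E'
from h import *
say(); T=pose(); im=env.read_camera('wrist'); np.save('T1.npy',T); cv2.imwrite('pics/b1.png',im[:,:,::-1])
r=env.outline_of('wrist','slab_face')
for q in r[:2]: print(q['p'],q['xy'],q['mask'].sum(),Cam('wrist',T).onz([q['xy']],.024))
plan([down(.58,-.14,.30,-90)])
E
```

```text
t 3.15 p [0.4994 0.2504 0.2996] r [-9.002e+01  5.000e-02 -8.982e+01] F [-1.  -0.8 -0.1] M [ 0.05  0.19 -0.05] g 0.0868 q [ -50.    6.   22.   90.   -2.   85. -117.]
0.71 [346.6, 119.3] 6918 [[0.54842092 0.21640176 0.024     ]]
[[[44, 0, 9], [0.0, 0.0, 0.0]], [[43, 0, 9], [0.0, 0.1, 0.0]], [[44, 0, 9], [0.0, 0.0, 0.0]], [[43, 0, 8], [0.0, 0.0, 0.0]], [[44, -1, 9], [0.0, 0.1, 0.0]], [[43, 0, 9], [0.0, 0.0, 0.0]], [[44, 0, 9], [0.0, 0.0, 0.0]], [[43, 0, 9], [0.0, 0.0, 0.0]], [[44, 0, 9], [0.0, 0.1, 0.0]]]
```

View pics/b1.png

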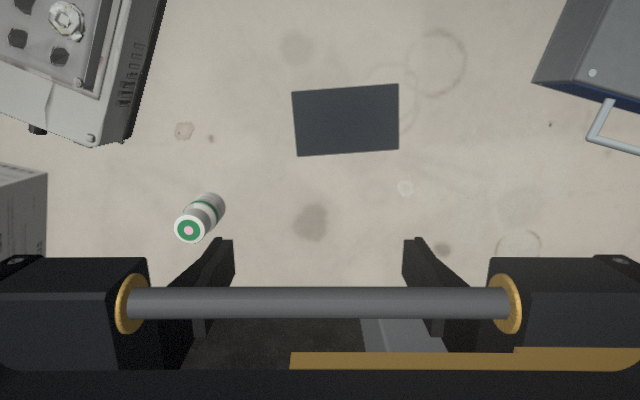

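The wrist picture shows the slate slab with corners near (292,92), (398,84), (399,149) and (297,156). The green bottle is at (200,218) and the safe's corner and handle are at the right.

Emit:
carry_out([
  [[44, 0, 9], [0, 0, 0]],
  [[43, 0, 9], [0, 0, 0]],
  [[44, 0, 9], [0, 0, 0]],
  [[43, 0, 8], [0, 0, 0]],
  [[44, 0, 9], [0, 0, 0]],
  [[43, 0, 9], [0, 0, 0]],
  [[44, 0, 9], [0, 0, 0]],
  [[43, 0, 9], [0, 0, 0]],
  [[44, 0, 9], [0, 0, 0]],
  [[0, 0, 0], [0, 0, 0]],
  [[0, 0, 0], [0, 0, 0]],
])

```text
time_s: 4.35
tool_pos: [0.5799, -0.1418, 0.299]
tool_rot: [-90.0, 0.0, -90.0]
force: [0.1, 0.9, -0.0]
grip_width: 0.0873
```

```bash
python3 - <<'E'
from h import *
say(); T=pose(); im=env.read_camera('wrist'); np.save('T2.npy',T); cv2.imwrite('pics/b2.png',im[:,:,::-1])
c=Cam('wrist',T)
for n,z in [('dial',.126),('drawer_handle',.05),('safe',.08)]:
  for q in env.outline_of('wrist',n)[:2]: print(n,q['p'],q['xy'],q['mask'].sum(),c.onz([q['xy']],z))
E
```

```text
t 4.35 p [ 0.5799 -0.1418  0.299 ] r [-9.005e+01  2.000e-02 -8.996e+01] F [ 0.1  0.9 -0. ] M [0.09 0.13 0.06] g 0.0873 q [-23.  12.  41.  85.  -8.  86. -72.]
dial 0.57 [329.6, 107.6] 6210 [[ 0.64723929 -0.15167441  0.126     ]]
drawer_handle 0.7 [298.4, 206.9] 1030 [[ 0.5238382  -0.11649123  0.05      ]]
safe 0.73 [323.9, 105.0] 38125 [[ 0.6478378  -0.14711099  0.08      ]]
```

View pics/b2.png

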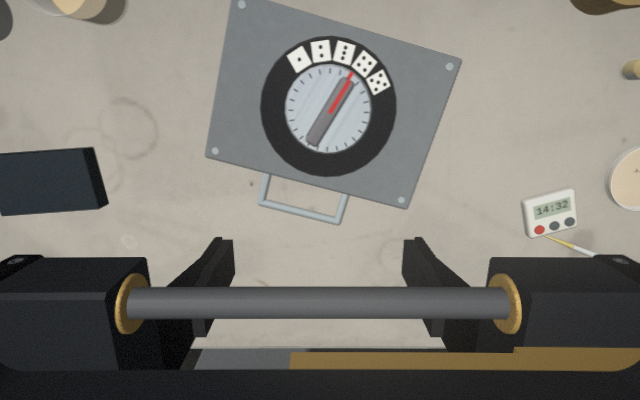

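```bash
cat > fit.py <<'E'
from h import *
from scipy.optimize import least_squares
from scipy.ndimage import map_coordinates, gaussian_filter
def corners(p,L,W):
    x,y,yaw,z=p;c,s=np.cos(yaw),np.sin(yaw)
    return np.array([[x+c*a-s*b,y+s*a+c*b,z] for a,b in [(-L/2,W/2),(-L/2,-W/2),(L/2,-W/2),(L/2,W/2)]])
def edgepts(p,L,W,edges,n=25):
    C=corners(p,L,W);P=[]
    for e in edges:
        a,b=C[e],C[(e+1)%4]
        for t in np.linspace(.08,.92,n):P.append(a+(b-a)*t)
    return np.array(P)
def fit(p0,L,W,views,it=6,h=6,freez=False):
    p=np.array(p0,float)
    for k in range(it):
        obs=[]
        hh=h if k<2 else 3.5
        for cam,im,edges in views:
            P=edgepts(p,L,W,edges);uv=cam.proj(P);n=len(P)//len(edges)
            for e in range(len(edges)):
                q=uv[e*n:(e+1)*n];d=q[-1]-q[0];d/=np.linalg.norm(d);nn=np.array([-d[1],d[0]])
                s=np.arange(-hh,hh+.01,.25);prof=[]
                for j in range(n):
                    X=q[j][None]+s[:,None]*nn
                    if X.min()<2 or X[:,0].max()>637 or X[:,1].max()>397: continue
                    g=np.gradient(map_coordinates(im,[X[:,1],X[:,0]],order=1))
                    prof.append((e*n+j,g))
                if len(prof)<4: continue
                tot=sum(g for _,g in prof);sg=np.sign(tot[np.argmax(abs(tot))])
                for idx,g in prof:
                    obs.append((cam,idx,edges,uv[idx]+s[np.argmax(sg*g)]*nn,nn))
        fl=[0,1,2,3] if freez else [0,1,2]
        def res(v):
            pp=p.copy();pp[fl]=v;out=[];cache={}
            for cam,idx,edges,m,nn in obs:
                key=id(cam)
                if key not in cache: cache[key]=cam.proj(edgepts(pp,L,W,edges))
                out.append((cache[key][idx]-m)@nn)
            return np.array(out)
        r=least_squares(res,p[fl],loss='soft_l1',f_scale=.5);p[fl]=r.x
    return p,np.median(abs(r.fun)),len(obs)
E
python3 - <<'E'
from fit import *
g=lambda f:gaussian_filter(cv2.imread(f,0).astype(float),.8)
w1=Cam('wrist',np.load('T1.npy'));w2=Cam('wrist',np.load('T2.npy'));sc=Cam('scene');sd=Cam('side')
i1,i2,isc,isd=g('pics/b1.png'),g('pics/b2.png'),g('pics/a_scene.png'),g('pics/a_side.png')
def rep(n,r): p,m,k=r;print(n,np.round(p[:2],4),'yaw',round(np.degrees(p[2]),2),'z',round(p[3],4),'res',round(m,2),k)
s0=[.632,-.165,-.25,.08]
E=[0,1,2,3]
rep('safe w',fit(s0,.17,.24,[(w2,i2,E)]))
rep('safe w+side z',fit(s0,.17,.24,[(w2,i2,E),(sd,isd,[3,2])],freez=True))
rep('safe w+scene z',fit(s0,.17,.24,[(w2,i2,E),(sc,isc,[2,3])],freez=True))
b0=[.548,.216,-.06,.024]
rep('slab w',fit(b0,.08,.13,[(w1,i1,E)]))
rep('slab w z',fit(b0,.08,.13,[(w1,i1,E)],freez=True))
rep('slab w+side z',fit(b0,.08,.13,[(w1,i1,E),(sd,isd,[0,3,2])],freez=True))
rep('slab w+w2',fit(b0,.08,.13,[(w1,i1,E),(w2,i2,[1])],freez=True))
E
```

```text
safe w [ 0.6384 -0.1661] yaw -15.31 z 0.08 res 0.73 97
safe w+side z [ 0.6391 -0.164 ] yaw -15.18 z 0.0788 res 0.52 147
safe w+scene z [ 0.6387 -0.1654] yaw -15.22 z 0.0785 res 0.87 147
slab w [0.5465 0.2173] yaw 4.4 z 0.024 res 0.25 100
slab w z [0.5462 0.217 ] yaw 4.41 z 0.0211 res 0.24 100
slab w+side z [0.5462 0.2171] yaw 4.32 z 0.0218 res 0.25 175
slab w+w2 [0.5464 0.2172] yaw 4.48 z 0.0229 res 0.24 125
```

```bash
python3 - <<'E'
from fit import *
w2=Cam('wrist',np.load('T2.npy'));im=cv2.imread('pics/b2.png')
p=[.6388,-.1652,np.radians(-15.25),.08]
C=w2.proj(corners(p,.17,.24));print(C)
S=3
big=cv2.resize(im[0:200,190:456],None,fx=S,fy=S,interpolation=cv2.INTER_CUBIC)
cv=lambda u:tuple(int(v) for v in ((np.array(u)-[190,0]+.5)*S))
cv2.polylines(big,[np.array([cv(c) for c in C])],True,(0,255,0),1)
def P(r,a,z): 
    a=a+p[2]; return w2.proj([p[0]+r*np.cos(a),p[1]+r*np.sin(a),z])[0]
for a in (.8,.4,0,-.4,-.8): cv2.circle(big,cv(P(.058,a,.08)),3,(0,0,255),-1)
cv2.circle(big,cv(P(0,0,.126)),3,(0,255,255),-1);cv2.circle(big,cv(P(0,0,.08)),3,(255,0,255),-1)
cv2.polylines(big,[np.array([cv(P(.072,t,.08)) for t in np.linspace(0,6.28,60)])],True,(255,255,0),1)
# handle bar
c,s=np.cos(p[2]),np.sin(p[2])
for b in(-.05,0,.05):
    a=-.085-.05; cv2.circle(big,cv(w2.proj([p[0]+c*a-s*b,p[1]+s*a+c*b,.046])[0]),3,(0,255,255),-1)
cv2.imwrite('pics/b2z.png',big[:600,:800])
# red pixels
hsv=cv2.cvtColor(im,cv2.COLOR_BGR2HSV);m=((hsv[...,0]<8)|(hsv[...,0]>172))&(hsv[...,1]>130)&(hsv[...,2]>90);m[200:]=0
v,u=np.nonzero(m);ok=(u>290)&(u<380);u,v=u[ok],v[ok];print(len(u),u.min(),u.max(),v.min(),v.max())
for z in(.09,.126):
    X=w2.onz(np.c_[u,v],z)[:,:2]-np.array(p[:2]);r=np.hypot(*X.T);far=r>(.04 if z<.1 else 0)
    print(z,len(r[far]),'ang',(np.arctan2(X[far,1],X[far,0]).mean()-p[2]),r.min(),r.max())
for q in env.outline_of('wrist','dial_grip')[:2]: 
    m=q['mask'];v,u=np.nonzero(m);X=w2.onz(np.c_[u,v],.126)[:,:2];mu=X.mean(0);ev,V=np.linalg.eigh(np.cov((X-mu).T));print(q['p'],mu,np.sqrt(ev)*3.46,np.degrees(np.arctan2(V[1,1],V[0,1])))
E
```

```text
[[215.35563314 160.37070568]
 [419.14425287 214.1095659 ]
 [477.5524478   62.56621608]
 [246.45046443  -7.74799319]]
152 329 352 72 112
0.09 10 ang 0.05692482137180599 0.01010664365171462 0.04243267881931443
0.126 152 ang 0.5721136814845262 0.012407153842258684 0.04007570199234526
0.75 [ 0.64574705 -0.15041483] [0.07004034 0.07042017] -171.89939242176413
```

View pics/b2z.png

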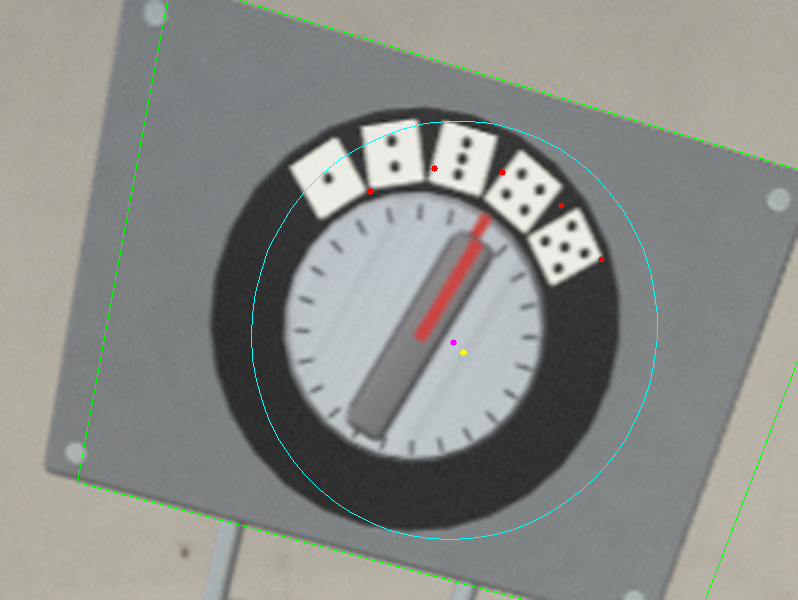

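```bash
python3 - <<'E'
from fit import *
g=lambda f:gaussian_filter(cv2.imread(f,0).astype(float),.8)
w2=Cam('wrist',np.load('T2.npy'));im=cv2.imread('pics/b2.png');sc=Cam('scene');sd=Cam('side')
i2,isc,isd=g('pics/b2.png'),g('pics/a_scene.png'),g('pics/a_side.png')
A=w2.onz([[205.5,157],[408,209],[462,61]],.08)[:,:2];print(A,np.linalg.norm(A[0]-A[1]),np.linalg.norm(A[2]-A[1]))
cen=(A[0]+A[2])/2;d=A[0]-A[1];yaw=np.arctan2(d[1],d[0])-np.pi/2;print(cen,np.degrees(yaw))
s0=[*cen,yaw,.08];E=[0,1,2,3]
def rep(n,r): p,m,k=r;print(n,np.round(p[:2],4),'yaw',round(np.degrees(p[2]),2),'z',round(p[3],4),'res',round(m,2),k);return p
p=rep('w',fit(s0,.17,.24,[(w2,i2,E)],h=4))
rep('w z',fit(s0,.17,.24,[(w2,i2,E)],h=4,freez=True))
rep('w+side z',fit(p,.17,.24,[(w2,i2,E),(sd,isd,[0,3,2])],h=4,freez=True))
rep('w+scene z',fit(p,.17,.24,[(w2,i2,E),(sc,isc,[0,2,3])],h=4,freez=True))
S=3
big=cv2.resize(im[0:230,190:456],None,fx=S,fy=S,interpolation=cv2.INTER_CUBIC)
cv=lambda u:tuple(int(v) for v in ((np.array(u)-[190,0]+.5)*S))
cv2.polylines(big,[np.array([cv(c) for c in w2.proj(corners(p,.17,.24))])],True,(0,255,0),1)
def P(r,a,z): 
    a=a+p[2]; return w2.proj([p[0]+r*np.cos(a),p[1]+r*np.sin(a),z])[0]
for a in (.8,.4,0,-.4,-.8): cv2.circle(big,cv(P(.058,a,.08)),3,(0,0,255),-1)
cv2.circle(big,cv(P(0,0,.126)),3,(0,255,255),-1)
cv2.polylines(big,[np.array([cv(P(.072,t,.08)) for t in np.linspace(0,6.28,60)])],True,(255,255,0),1)
th=-.2
c,s=np.cos(p[2]),np.sin(p[2])
for b in(-.05,0,.05):
    a=-.085-.05; cv2.circle(big,cv(w2.proj([p[0]+c*a-s*b,p[1]+s*a+c*b,.046])[0]),3,(0,255,255),-1)
hsv=cv2.cvtColor(im,cv2.COLOR_BGR2HSV);m=((hsv[...,0]<8)|(hsv[...,0]>172))&(hsv[...,1]>130)&(hsv[...,2]>90);m[200:]=0
v,u=np.nonzero(m);ok=(u>290)&(u<380);u,v=u[ok],v[ok]
for z in(.094,.126):
    X=w2.onz(np.c_[u,v],z)[:,:2]-np.array(p[:2]);r=np.hypot(*X.T);far=(r>.036) if z<.1 else (r<.034)
    print(z,far.sum(),'ang',np.arctan2(X[far,1],X[far,0]).mean()-p[2],r.min(),r.max())
for t in (-.3,-.25,-.2): cv2.line(big,cv(P(.035,t,.126)),cv(P(-.035,t,.126)),(0,255,0) if t==-.25 else (255,0,0),1)
cv2.imwrite('pics/b2y.png',big[:600,:800])
E
```

```text
[[ 0.59210732 -0.01653698]
 [ 0.53149705 -0.24520139]
 [ 0.69080079 -0.28739015]] 0.23656081127160064 0.1647955540673864
[ 0.64145406 -0.15196357] -14.84555094029825
w [ 0.6425 -0.1515] yaw -15.31 z 0.08 res 0.76 95
w z [ 0.6425 -0.1514] yaw -15.09 z 0.0767 res 0.22 95
w+side z [ 0.6424 -0.1515] yaw -15.1 z 0.0767 res 0.25 171
w+scene z [ 0.6426 -0.1515] yaw -15.11 z 0.0774 res 0.25 170
0.094 21 ang -0.27743920729320515 0.0006058077714536464 0.04390823530254797
0.126 131 ang -0.24859691643496484 0.0008354577269104647 0.0410766585700422
```

View pics/b2y.png

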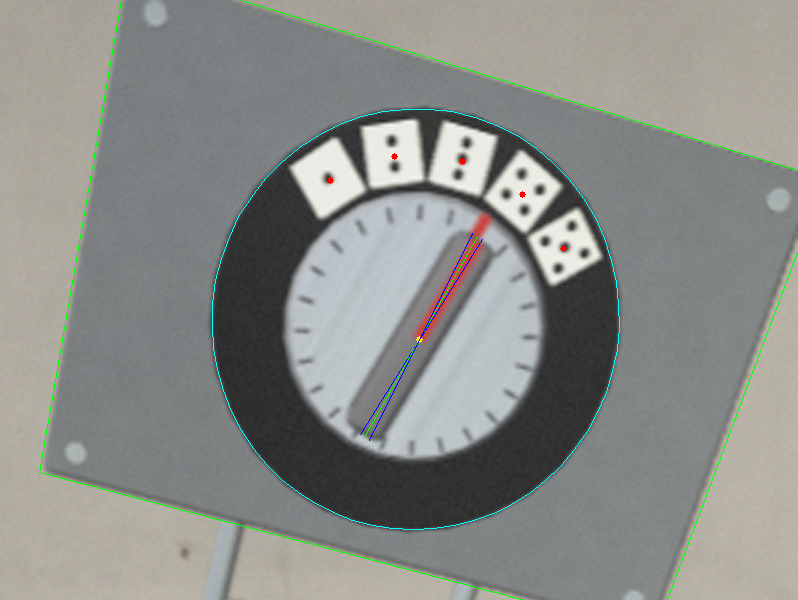

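The overlay fits: tile centres and disc rim line up. The red pointer is at about -0.26 rad, between the three- and four-pip tiles, and the dial centre lies at (0.6425, -0.1515).

```bash
python3 - <<'E'
from h import *
plan([(down(.6425,-.1515,.18,-120),40,6),(down(.6425,-.1515,.101,-120),16,6)])
E
```

```text
[[[2, 20, 10], [0.0, 5.0, 0.0]], [[1, 20, 11], [0.0, 5.1, 0.0]], [[0, 20, 10], [0.0, 5.0, 0.0]], [[0, 20, 11], [0.0, 5.1, 0.0]], [[-2, 20, 10], [0.0, 5.0, 0.0]], [[-3, 19, 11], [0.0, 5.1, 0.0]], [[0, 16, 0], [0.0, 0.0, 0.0]], [[0, 16, 0], [0.0, 0.0, 0.0]], [[0, 16, 0], [0.0, 0.0, 0.0]], [[0, 16, 0], [0.0, 0.0, 0.0]], [[0, 15, 0], [0.0, 0.0, 0.0]]]
```

Emit:
carry_out([
  [[2, 20, 10], [0, 5, 0]],
  [[1, 20, 11], [0, 5.1, 0]],
  [[0, 20, 10], [0, 5, 0]],
  [[0, 20, 11], [0, 5.1, 0]],
  [[-2, 20, 10], [0, 5, 0]],
  [[-3, 19, 11], [0, 5.1, 0]],
  [[0, 0, 0], [0, 0, 0]],
  [[0, 16, 0], [0, 0, 0]],
  [[0, 16, 0], [0, 0, 0]],
  [[0, 16, 0], [0, 0, 0]],
])

```text
time_s: 5.6
tool_pos: [0.6424, -0.1536, 0.1319]
tool_rot: [-90.0, 0.1, -120.2]
force: [0.3, 0.1, 0.3]
grip_width: 0.087
```

```bash
python3 - <<'E'
from h import *
say()
im=env.read_camera('wrist');cv2.imwrite('pics/c1.png',im[:,:,::-1])
plan([(down(.6425,-.1515,.101,-120),16,6)])
E
```

```text
t 5.6 p [ 0.6424 -0.1536  0.1319] r [-8.9980e+01  6.0000e-02 -1.2019e+02] F [0.3 0.1 0.3] M [0.01 0.17 0.06] g 0.087 q [-21.  27.  43.  89. -19.  71. -95.]
[[[-1, 14, 0], [0.1, -0.1, 0.0]], [[-1, 14, 1], [0.1, -0.1, 0.1]]]
```

View pics/c1.png

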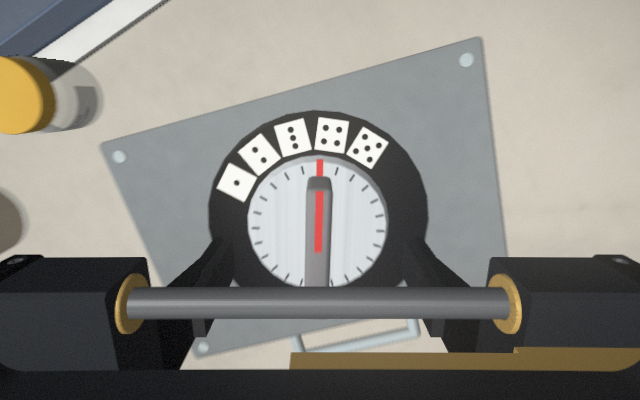

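The grip bar stands upright at column 318, midway between the fingers, so the alignment is good. I'll go down and grip.

Emit:
carry_out([
  [[-1, 14, 0], [0, 0, 0]],
  [[-1, 14, 1], [0, 0, 0]],
  [[0, 3, 0], [0, 0, 0]],
  [[0, 0, 0], [0, 0, 0]],
])

```text
time_s: 6.05
tool_pos: [0.6441, -0.1526, 0.1007]
tool_rot: [-90.1, -0.0, -120.3]
force: [0.5, 0.1, 1.1]
grip_width: 0.0867
```

Emit:
carry_out([
  [[0, 0, 0], [0, 0, 0]],
  [[0, 0, 0], [0, 0, 0]],
  [[0, 0, 0], [0, 0, 0]],
  [[0, 0, 0], [0, 0, 0]],
  [[0, 0, 0], [0, 0, 0]],
  [[0, 0, 0], [0, 0, 0]],
  [[0, 0, 0], [0, 0, 0]],
], jaw=0, squeeze=15)

```text
time_s: 6.75
tool_pos: [0.6445, -0.1527, 0.1016]
tool_rot: [-90.0, 0.0, -120.3]
force: [-0.2, -0.2, -0.6]
grip_width: 0.039
```

```bash
python3 - <<'E'
from h import *
say()
E
```

```text
t 6.75 p [ 0.6445 -0.1527  0.1016] r [-9.0000e+01  1.0000e-02 -1.2025e+02] F [-0.2 -0.2 -0.6] M [ 0.04  0.18 -0.02] g 0.039 q [-20.  29.  42.  91. -21.  68. -94.]
```

Emit:
carry_out([
  [[0, 0, -2], [0, 0, 0]],
  [[0, 0, 0], [0, 0, 0]],
  [[0, 0, 0], [0, 0, 0]],
  [[0, 0, 0], [0, 0, 0]],
  [[0, 0, 0], [0, 0, 0]],
  [[0, 0, 0], [0, 0, 0]],
  [[0, 0, 0], [0, 0, 0]],
])

```text
time_s: 7.45
tool_pos: [0.642, -0.153, 0.1015]
tool_rot: [-90.0, -0.1, -120.3]
force: [-3.4, -4.0, 0.9]
grip_width: 0.0139
```

```bash
python3 - <<'E'
from h import *
say()
E
```

```text
t 7.45 p [ 0.642  -0.153   0.1015] r [-9.0020e+01 -9.0000e-02 -1.2031e+02] F [-3.4 -4.   0.9] M [-0.85  0.99  0.01] g 0.0139 q [-21.  29.  42.  91. -20.  68. -95.]
```

Emit:
carry_out([
  [[-1, 0, 0], [0, -3, 0]],
  [[0, 0, 0], [0, -6, 0]],
  [[0, 0, 0], [0, -6, 0]],
  [[0, 0, 0], [0, -6, 0]],
  [[0, 0, 0], [0, -6, 0]],
  [[0, 0, 0], [0, -6, 0]],
  [[0, 0, 0], [0, -6, 0]],
  [[0, 0, 0], [0, -6, 0]],
  [[0, 0, 0], [0, -6, 0]],
  [[0, 0, 0], [0, -6, 0]],
  [[0, 0, 0], [0, -4, 0]],
])

```text
time_s: 8.55
tool_pos: [0.642, -0.1527, 0.1015]
tool_rot: [-90.1, -0.0, -59.2]
force: [-4.3, -4.4, 1.3]
grip_width: 0.0137
```

Emit:
carry_out([
  [[0, 0, 0], [0, 0, 0]],
  [[0, 0, 0], [0, 0, 0]],
  [[0, 0, 0], [0, 0, 0]],
  [[0, 0, 0], [0, 0, 0]],
])

```text
time_s: 8.95
tool_pos: [0.642, -0.1527, 0.1015]
tool_rot: [-90.1, -0.0, -59.3]
force: [-5.1, -3.3, 1.9]
grip_width: 0.0138
```

```bash
python3 - <<'E'
from h import *
say()
im=env.read_camera('wrist');cv2.imwrite('pics/d1.png',im[:,:,::-1])
im=env.read_camera('side');cv2.imwrite('pics/d1s.png',im[:,:,::-1])
E
```

```text
t 8.95 p [ 0.642  -0.1527  0.1015] r [-9.015e+01 -2.000e-02 -5.933e+01] F [-5.1 -3.3  1.9] M [-1.07  1.1   0.06] g 0.0138 q [-12.  26.  30.  91. -14.  67. -38.]
```

View pics/d1.png

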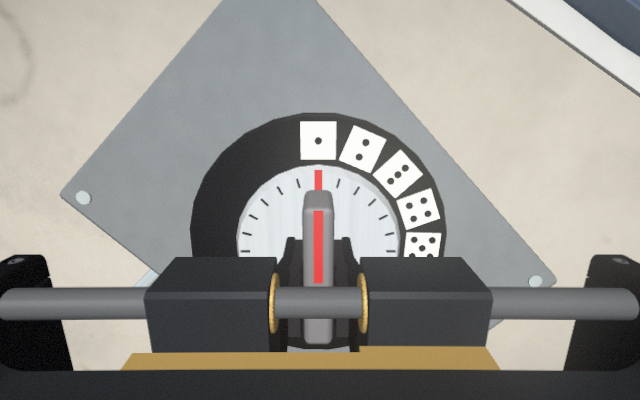

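The red pointer at (318,180) points straight at the one-pip tile at (318,140). Now right to four: yaw -128.

Emit:
carry_out([
  [[0, 0, 0], [0, 0, 0]],
  [[0, 0, 0], [0, 0, 0]],
  [[0, 0, 0], [0, 3, 0]],
  [[0, 0, 0], [0, 7, 0]],
  [[0, 0, 0], [0, 7, 0]],
  [[0, 0, 0], [0, 7, 0]],
  [[0, 0, 0], [0, 7, 0]],
  [[0, 0, 0], [0, 7, 0]],
  [[0, 0, 0], [0, 7, 0]],
  [[0, 0, 0], [0, 7, 0]],
  [[0, 0, 0], [0, 7, 0]],
])

```text
time_s: 10.15
tool_pos: [0.642, -0.153, 0.1015]
tool_rot: [-90.0, -0.2, -118.6]
force: [-4.1, -6.0, 1.8]
grip_width: 0.0139
```

Emit:
carry_out([
  [[0, 0, 0], [0, 7, 0]],
  [[0, 0, 0], [0, 2.7, 0]],
  [[0, 0, 0], [0, 0, 0]],
  [[0, 0, 0], [0, 0, 0]],
  [[0, 0, 0], [0, 0, 0]],
  [[0, 0, 0], [0, 0, 0]],
  [[0, 0, 0], [0, 0, 0]],
  [[0, 0, 0], [0, 0, 0]],
  [[0, 0, 0], [0, 0, 0]],
])

```text
time_s: 11.05
tool_pos: [0.642, -0.153, 0.1015]
tool_rot: [-90.0, -0.2, -128.1]
force: [-4.7, -5.2, 1.8]
grip_width: 0.0141
```

```bash
python3 - <<'E'
from h import *
say()
im=env.read_camera('wrist');cv2.imwrite('pics/d2.png',im[:,:,::-1])
E
```

```text
t 11.05 p [ 0.642  -0.153   0.1015] r [ -90.01   -0.16 -128.07] F [-4.7 -5.2  1.8] M [-1.02  1.13 -0.05] g 0.0141 q [ -22.   29.   44.   91.  -21.   68. -102.]
```

View pics/d2.png

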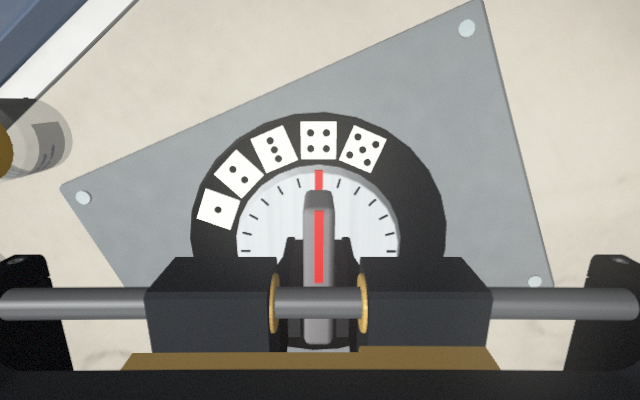

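The pointer is on the four-pip tile at (318,140). Now left by 45.8° to the two-pip tile.

Emit:
carry_out([
  [[0, 0, 0], [0, -3, 0]],
  [[0, 0, 0], [0, -7, 0]],
  [[0, 0, 0], [0, -7, 0]],
  [[0, 0, 0], [0, -7, 0]],
  [[0, 0, 0], [0, -7, 0]],
  [[0, 0, 0], [0, -7, 0]],
  [[0, 0, 0], [0, -5, 0]],
  [[0, 0, 0], [0, -2.8, 0]],
  [[0, 0, 0], [0, 0, 0]],
  [[0, 0, 0], [0, 0, 0]],
  [[0, 0, 0], [0, 0, 0]],
  [[0, 0, 0], [0, 0, 0]],
])

```text
time_s: 12.3
tool_pos: [0.642, -0.1528, 0.1015]
tool_rot: [-90.1, -0.1, -82.2]
force: [-4.3, -3.1, 1.2]
grip_width: 0.0138
```

Emit:
carry_out([
  [[0, 0, 0], [0, 0, 0]],
  [[0, 0, 0], [0, 0, 0]],
  [[0, 0, 0], [0, 0, 0]],
  [[0, 0, 0], [0, 0, 0]],
  [[0, 0, 0], [0, 0, 0]],
], jaw=0.6)

```text
time_s: 12.8
tool_pos: [0.6436, -0.1502, 0.1016]
tool_rot: [-90.0, 0.0, -82.1]
force: [0.1, -0.0, -0.7]
grip_width: 0.0458
```

```bash
python3 - <<'E'
from h import *
say()
im=env.read_camera('wrist');cv2.imwrite('pics/d3.png',im[:,:,::-1])
E
```

```text
t 12.8 p [ 0.6436 -0.1502  0.1016] r [-8.997e+01  3.000e-02 -8.212e+01] F [ 0.1 -0.  -0.7] M [-0.02  0.16  0.01] g 0.0458 q [-15.  27.  34.  91. -16.  67. -60.]
```

View pics/d3.png

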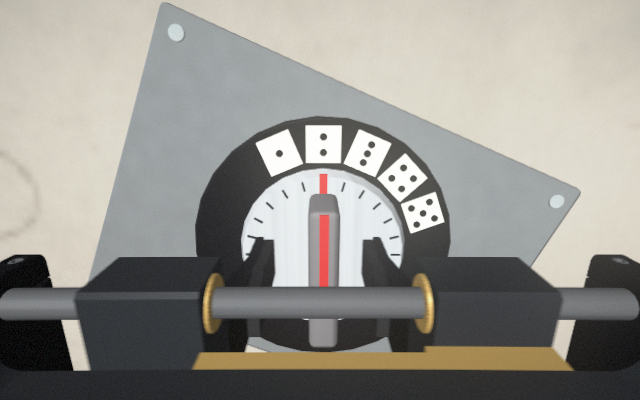

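```bash
python3 - <<'E'
from h import *
w2=Cam('wrist',np.load('T2.npy'));sd=Cam('side')
u=np.array([np.cos(np.radians(-15.1)),np.sin(np.radians(-15.1))]);n=np.array([-u[1],u[0]]);O=np.array([.6425,-.1515])
H=[[*(O-u*.13+n*b),.046] for b in(-.05,0,.05)]
print(np.round(H,4))
out=[]
for cam,f,(x0,x1,y0,y1) in((w2,'pics/b2.png',(230,390,150,250)),(sd,'pics/a_side.png',(270,370,220,320))):
    im=cv2.imread(f);S=4
    b=cv2.resize(im[y0:y1,x0:x1],None,fx=S,fy=S,interpolation=cv2.INTER_CUBIC)
    for q in cam.proj(H): cv2.circle(b,tuple(int(v) for v in (q-[x0,y0]+.5)*S),3,(0,0,255),-1)
    out.append(cv2.resize(b,(400,400*b.shape[0]//b.shape[1])))
h=max(o.shape[0] for o in out);cv2.imwrite('pics/e.png',np.hstack([cv2.copyMakeBorder(o,0,h-o.shape[0],0,0,0) for o in out]))
A=w2.proj(H);
E
```

```text
[[ 0.504  -0.1659  0.046 ]
 [ 0.517  -0.1176  0.046 ]
 [ 0.53   -0.0694  0.046 ]]
```

View pics/e.png

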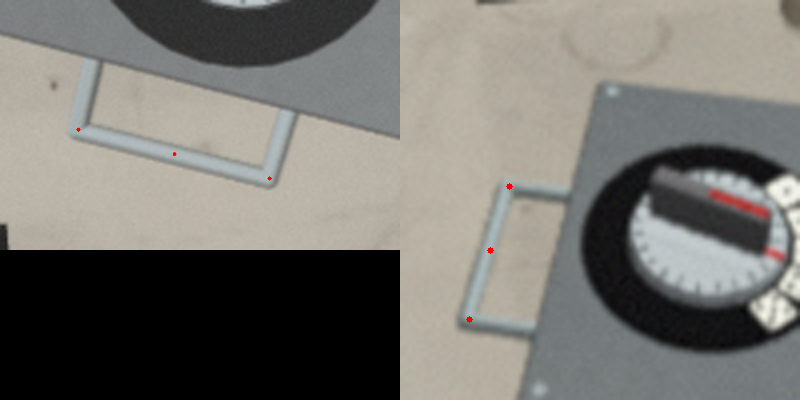

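```bash
python3 - <<'E'
from h import *
T=pose();U=T.copy();U[2,3]=.15
plan([(U,20,6),(down(.5411,-.1241,.15,-105.1),15,6),(down(.5411,-.1241,.03,-105.1),25,6)])
E
```

```text
[[[0, -16, 0], [0.0, 0.0, 0.0]], [[0, -16, 0], [0.0, 0.0, 0.0]], [[0, -16, 0], [0.0, 0.0, 0.0]], [[-5, 0, -12], [0.0, 2.9, 0.0]], [[-4, 0, -13], [0.0, 2.8, 0.0]], [[-4, 0, -12], [0.0, 2.9, 0.0]], [[-3, 0, -13], [0.0, 2.9, 0.0]], [[-3, 0, -13], [0.0, 2.9, 0.0]], [[-2, 0, -13], [0.0, 2.8, 0.0]], [[-1, 0, -13], [0.0, 2.9, 0.0]], [[0, 0, -14], [0.0, 2.9, 0.0]], [[0, 24, 0], [0.0, 0.0, 0.0]]]
[[[0, 24, 0], [0.0, 0.0, 0.0]], [[0, 24, 0], [0.0, 0.0, 0.0]], [[0, 24, 0], [0.0, 0.0, 0.0]], [[0, 24, 0], [0.0, 0.0, 0.0]]]
```

Emit:
carry_out([
  [[0, -16, 0], [0, 0, 0]],
  [[0, -16, 0], [0, 0, 0]],
  [[0, -16, 0], [0, 0, 0]],
])

```text
time_s: 13.15
tool_pos: [0.6438, -0.1511, 0.1519]
tool_rot: [-89.9, -0.0, -82.2]
force: [1.3, -0.2, -0.1]
grip_width: 0.0519
```

Emit:
carry_out([
  [[-5, 0, -12], [0, 2.9, 0]],
  [[-4, 0, -13], [0, 2.8, 0]],
  [[-4, 0, -12], [0, 2.9, 0]],
  [[-3, 0, -13], [0, 2.9, 0]],
  [[-3, 0, -13], [0, 2.9, 0]],
  [[-2, 0, -13], [0, 2.8, 0]],
  [[-1, 0, -13], [0, 2.9, 0]],
  [[0, 0, -14], [0, 2.9, 0]],
  [[0, 10, 0], [0, 0, 0]],
  [[0, 10, 0], [0, 0, 0]],
  [[0, 0, 0], [0, 0, 0]],
], jaw=0)

```text
time_s: 14.25
tool_pos: [0.54, -0.1244, 0.1282]
tool_rot: [-90.1, -0.0, -105.1]
force: [-1.4, 0.5, -0.4]
grip_width: 0.0005
```

```bash
python3 - <<'E'
from h import *
say()
im=env.read_camera('wrist');cv2.imwrite('pics/f1.png',im[:,:,::-1])
plan([(down(.5411,-.1241,.03,-105.1),25,6)])
E
```

```text
t 14.25 p [ 0.54   -0.1244  0.1282] r [-9.0110e+01 -3.0000e-02 -1.0511e+02] F [-1.4  0.5 -0.4] M [-0.02  0.15 -0.02] g 0.0005 q [-25.  12.  40. 105.  -9.  66. -87.]
[[[0, 25, 0], [0.0, 0.0, 0.0]], [[0, 24, 0], [0.0, 0.0, 0.0]], [[-1, 25, 0], [0.1, 0.0, 0.0]], [[0, 25, 1], [0.0, 0.0, 0.0]]]
```

View pics/f1.png

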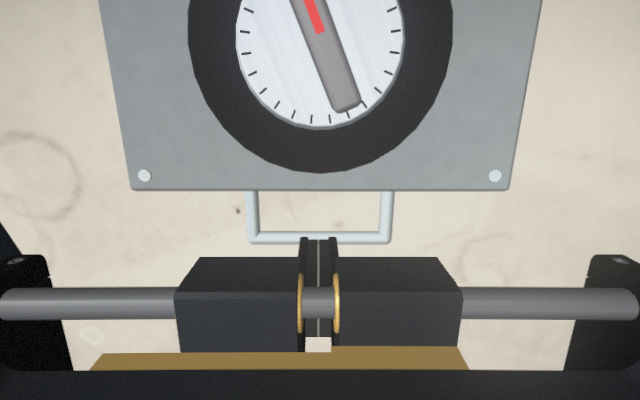

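Emit:
carry_out([
  [[0, 25, 0], [0, 0, 0]],
  [[0, 25, 0], [0, 0, 0]],
  [[-1, 12, 1], [0, 0, 0]],
  [[0, 0, 0], [0, 0, 0]],
])

```text
time_s: 14.7
tool_pos: [0.5408, -0.1237, 0.0659]
tool_rot: [-90.2, -0.1, -105.1]
force: [-0.6, 0.8, -0.0]
grip_width: 0.0006
```

```bash
python3 - <<'E'
from h import *
say()
im=env.read_camera('wrist');cv2.imwrite('pics/f2.png',im[:,:,::-1])
c=Cam('wrist');print(c.proj([[.5411,-.1241,.046],[.517,-.1176,.046],pose()[:3,3]]))
plan([(down(.5411,-.1241,.03,-105.1),25,6)])
E
```

```text
t 14.7 p [ 0.5408 -0.1237  0.0659] r [-9.0180e+01 -8.0000e-02 -1.0514e+02] F [-0.6  0.8 -0. ] M [-0.02  0.21 -0.05] g 0.0006 q [-24.  17.  39. 108. -12.  59. -85.]
[[320.21835366 241.75022065]
 [320.17511095 280.3629127 ]
 [320.10403497 257.8735835 ]]
[[[0, 19, 0], [0.0, 0.0, 0.0]], [[0, 18, -1], [0.1, 0.0, 0.1]]]
```

View pics/f2.png

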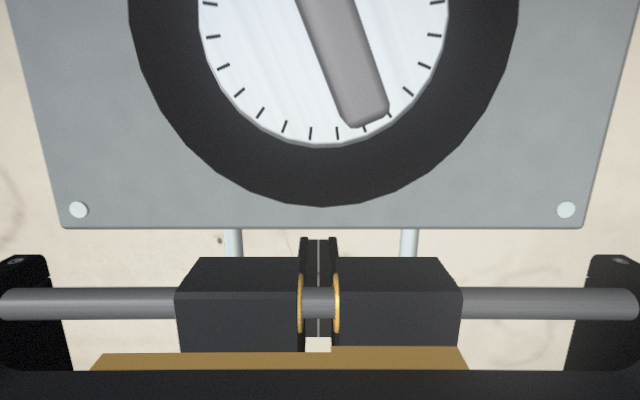

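Emit:
carry_out([
  [[0, 18, 0], [0, 0, 0]],
  [[0, 18, 0], [0, 0, 0]],
  [[0, 0, 0], [0, 0, 0]],
])

```text
time_s: 15.05
tool_pos: [0.541, -0.1237, 0.0309]
tool_rot: [-90.1, -0.0, -105.1]
force: [-0.8, 0.0, -0.1]
grip_width: 0.0004
```

Emit:
carry_out([
  [[0, 0, -5], [0, 0, 0]],
  [[0, 0, -10], [0, 0, 0]],
  [[0, 0, -10], [0, 0, 0]],
  [[0, 0, -10], [0, 0, 0]],
  [[0, 0, -10], [0, 0, 0]],
  [[0, 0, -10], [0, 0, 0]],
])

```text
time_s: 15.65
tool_pos: [0.4883, -0.1093, 0.0321]
tool_rot: [-89.9, 0.0, -105.2]
force: [1.8, -1.0, 1.8]
grip_width: 0.0003
```

```bash
python3 - <<'E'
from h import *
say()
p=pose()[:2,3];u=np.array([.9655,-.2605]);print('a',(p-[.6425,-.1515])@u)
E
```

```text
t 15.65 p [ 0.4883 -0.1093  0.0321] r [-8.9930e+01  4.0000e-02 -1.0515e+02] F [ 1.8 -1.   1.8] M [-0.23 -0.35  0.04] g 0.0003 q [-26.  13.  40. 117. -10.  53. -87.]
a -0.15990592569462045
```

Emit:
carry_out([
  [[0, 0, -10], [0, 0, 0]],
  [[0, 0, -10], [0, 0, 0]],
  [[0, 0, -10], [0, 0, 0]],
  [[0, 0, -10], [0, 0, 0]],
  [[0, 0, -8], [0, 0, 0]],
  [[0, 0, -4], [0, 0, 0]],
  [[0, 0, -2], [0, 0, 0]],
  [[0, 0, 0], [0, 0, 0]],
])

```text
time_s: 16.45
tool_pos: [0.4357, -0.0951, 0.0313]
tool_rot: [-90.1, 0.0, -105.1]
force: [0.3, 0.9, 0.4]
grip_width: 0.0007
```

```bash
python3 - <<'E'
from h import *
say()
p=pose()[:2,3];u=np.array([.9655,-.2605]);print('a',(p-[.6425,-.1515])@u)
E
```

```text
t 16.45 p [ 0.4357 -0.0951  0.0313] r [ -90.08    0.   -105.15] F [0.3 0.9 0.4] M [-0.01  0.1  -0.  ] g 0.0007 q [-29.   5.  40. 124.  -4.  52. -92.]
a -0.21436069336241909
```

Emit:
carry_out([
  [[0, 0, -2], [0, 0, 0]],
  [[0, 0, -2], [0, 0, 0]],
  [[0, 0, 0], [0, 0, 0]],
])

```text
time_s: 16.75
tool_pos: [0.4345, -0.0949, 0.0319]
tool_rot: [-89.8, -0.0, -105.2]
force: [6.1, -1.7, -5.5]
grip_width: 0.0006
```

```bash
python3 - <<'E'
from h import *
say()
p=pose()[:2,3];u=np.array([.9655,-.2605]);print('a',(p-[.6425,-.1515])@u)
cv2.imwrite('pics/g1.png',env.read_camera('wrist')[:,:,::-1]);
im=env.read_camera('side');cv2.imwrite('pics/g1s.png',cv2.resize(im[200:360,240:440,::-1],None,fx=3.5,fy=3.5,interpolation=cv2.INTER_CUBIC))
E
```

```text
t 16.75 p [ 0.4345 -0.0949  0.0319] r [-8.9750e+01 -1.0000e-02 -1.0516e+02] F [ 6.1 -1.7 -5.5] M [-0.31 -1.16 -0.01] g 0.0006 q [-30.   5.  40. 125.  -4.  52. -93.]
a -0.21556087240827343
```

View pics/g1.png

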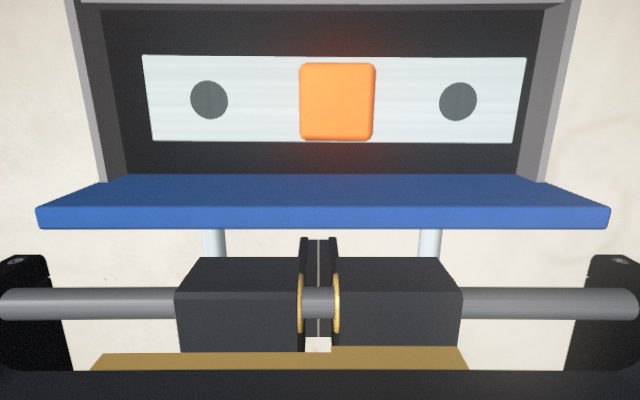

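View pics/g1s.png

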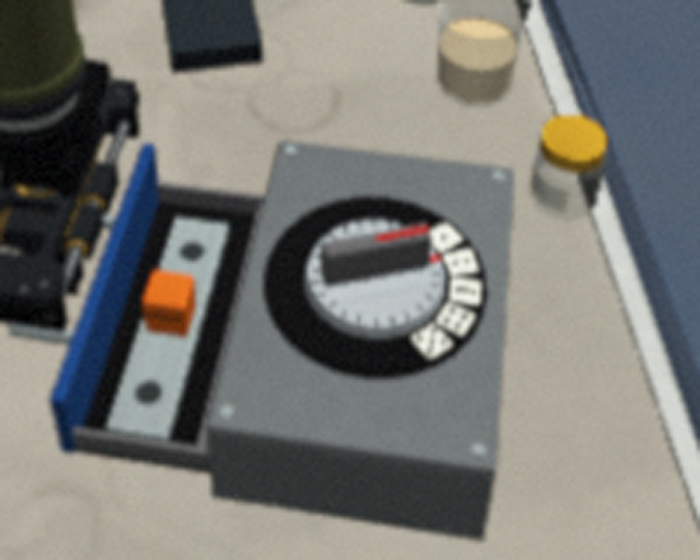

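Emit:
carry_out([
  [[0, 0, 6], [0, 0, 0]],
  [[0, 0, 6], [0, 0, 0]],
  [[0, -15, 0], [0, 0, 0]],
  [[0, -35, 0], [0, 0, 0]],
  [[0, -40, 0], [0, 0, 0]],
  [[0, -40, 0], [0, 0, 0]],
  [[0, -30, 0], [0, 0, 0]],
  [[0, 0, 0], [0, 0, 0]],
], jaw=1)

```text
time_s: 17.65
tool_pos: [0.4469, -0.0978, 0.1956]
tool_rot: [-89.6, 0.2, -105.2]
force: [0.8, -0.3, -0.0]
grip_width: 0.0562
```

```bash
python3 - <<'E'
from h import *
say(); T=pose();np.save('T3.npy',T)
cv2.imwrite('pics/h1.png',env.read_camera('wrist')[:,:,::-1]);c=Cam('wrist',T)
for q in env.outline_of('wrist','rule')[:2]: print(q['p'],q['xy'],q['mask'].sum(),c.onz([q['xy']],.02))
plan([(down(.505,-.115,.15,-105.1),25,6)])
E
```

```text
t 17.65 p [ 0.4469 -0.0978  0.1956] r [ -89.64    0.15 -105.15] F [ 0.8 -0.3 -0. ] M [-0.03  0.16  0.01] g 0.0562 q [ -32.   -8.   38.  113.    5.   73. -100.]
0.74 [326.8, 111.4] 8513 [[ 0.5075123  -0.12129176  0.02      ]]
[[[0, 10, 16], [0.0, 0.0, 0.0]], [[1, 11, 16], [0.0, 0.0, 0.0]], [[0, 10, 15], [0.0, 0.0, 0.0]], [[0, 11, 16], [0.0, -0.1, 0.0]]]
```

View pics/h1.png

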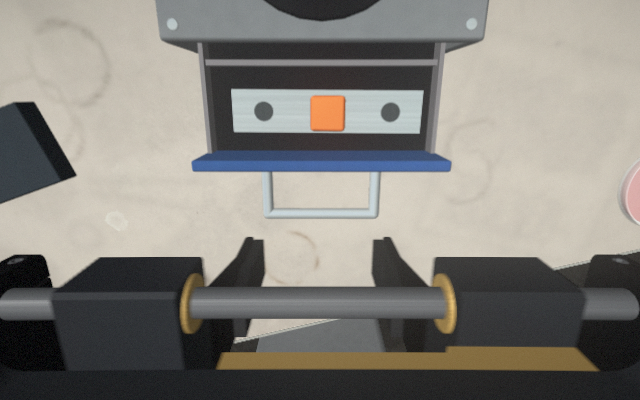

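Emit:
carry_out([
  [[0, 10, 16], [0, 0, 0]],
  [[1, 11, 16], [0, 0, 0]],
  [[0, 10, 15], [0, 0, 0]],
  [[0, 11, 16], [0, 0, 0]],
  [[0, 0, 0], [0, 0, 0]],
  [[0, 0, 0], [0, 0, 0]],
])

```text
time_s: 18.35
tool_pos: [0.5032, -0.1151, 0.148]
tool_rot: [-90.2, -0.1, -105.2]
force: [-0.6, 0.2, 0.3]
grip_width: 0.087
```

```bash
python3 - <<'E'
from fit import *
say(); T=pose();np.save('T4.npy',T)
im=env.read_camera('wrist')[:,:,::-1];cv2.imwrite('pics/h2.png',im)
im3=cv2.imread('pics/h1.png')
c3=Cam('wrist',np.load('T3.npy'));c4=Cam('wrist',T)
g=lambda im,k:gaussian_filter(im.astype(float)[...,k] if k<3 else im.astype(float).mean(2),.8)
def rep(n,r): p,m,k=r;print(n,np.round(p[:2],4),'yaw',round(np.degrees(p[2]),2),'z',round(p[3],4),'res',round(m,2),k);return p
E=[0,1,2,3];y=np.radians(-15.1)
def og(im): # orange-ness
    f=im.astype(float);return gaussian_filter(f[...,2]-f[...,0],.8)
q=env.outline_of('wrist','rule')[0];print(q['p'],q['xy'])
o=og(im)>90;v,u=np.nonzero(o);X=c4.onz([[u.mean(),v.mean()]],.05)[0];print(X,u.min(),u.max(),v.min(),v.max())
b0=[X[0],X[1],y,.054]
rep('block2 zfix',fit(b0,.03,.03,[(c4,og(im),E)],h=5))
rep('block1 zfix',fit(b0,.03,.03,[(c3,og(im3),E)],h=5))
rep('block12',fit(b0,.03,.03,[(c4,og(im),E),(c3,og(im3),E)],h=5,freez=True))
b0[3]=.02
rep('blade2',fit(b0,.04,.18,[(c4,g(im,0),E)],h=5))
rep('blade1',fit(b0,.04,.18,[(c3,g(im3,0),E)],h=5))
rep('blade12',fit(b0,.04,.18,[(c4,g(im,0),E),(c3,g(im3,0),E)],h=5,freez=True))
E
```

```text
t 18.35 p [ 0.5032 -0.1151  0.148 ] r [ -90.23   -0.11 -105.2 ] F [-0.6  0.2  0.3] M [-0.01  0.16  0.01] g 0.087 q [-30.   6.  42. 109.  -4.  67. -91.]
0.91 [321.3, 184.6]
[ 0.49049227 -0.12782571  0.05      ] 116 520 167 331
block2 zfix [ 0.4881 -0.1288] yaw -17.22 z 0.054 res 1.25 100
block1 zfix [ 0.4888 -0.1257] yaw -14.61 z 0.054 res 0.52 100
block12 [ 0.4885 -0.1277] yaw -16.87 z 0.0553 res 1.08 200
blade2 [ 0.4895 -0.1328] yaw -15.35 z 0.02 res 0.47 100
blade1 [ 0.4877 -0.1317] yaw -14.94 z 0.02 res 0.51 100
blade12 [ 0.4917 -0.1293] yaw -16.04 z 0.0297 res 1.21 200
```

View pics/h2.png

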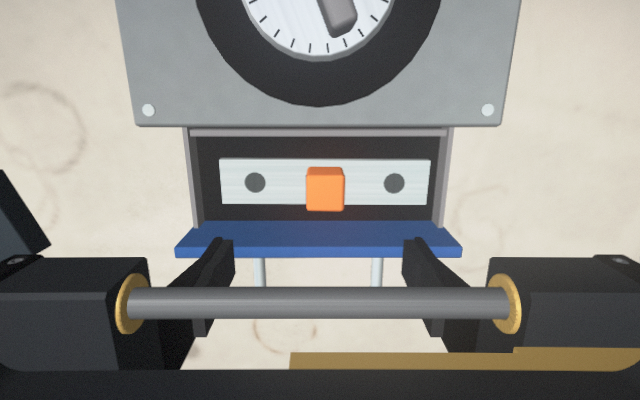

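```bash
python3 - <<'E'
from fit import *
T=np.load('T4.npy')
im=cv2.imread('pics/h2.png');im3=cv2.imread('pics/h1.png')
c3=Cam('wrist',np.load('T3.npy'));c4=Cam('wrist',T)
def rep(n,r): p,m,k=r;print(n,np.round(p[:2],4),'yaw',round(np.degrees(p[2]),2),'z',round(p[3],4),'res',round(m,2),k);return p
E=[0,1,2,3];y=np.radians(-15.1)
def og(im):
    f=im.astype(float);return gaussian_filter(f[...,2]-f[...,0],.7)
g=lambda im:gaussian_filter(im.astype(float)[...,0],.7)
X=c4.onz([[325,188]],.054)[0];X3=c3.onz([[327.5,113]],.054)[0];print(X,X3,tri([c3,c4],[[[327.5,112]],[[325.5,188]]]))
b0=[X[0],X[1],y,.054]
rep('block2 zfix',fit(b0,.03,.03,[(c4,og(im),E)],h=5))
rep('block1 zfix',fit(b0,.03,.03,[(c3,og(im3),E)],h=5))
rep('block12',fit(b0,.03,.03,[(c4,og(im),E),(c3,og(im3),E)],h=4,freez=True))
X=c4.onz([[324.5,182]],.02)[0];b0=[X[0],X[1],y,.02]
rep('blade2',fit(b0,.04,.18,[(c4,g(im),E)],h=5))
rep('blade1',fit(b0,.04,.18,[(c3,g(im3),E)],h=5))
rep('blade12',fit(b0,.04,.18,[(c4,g(im),E),(c3,g(im3),E)],h=4,freez=True))
E
```

```text
[ 0.51251698 -0.12225838  0.054     ] [ 0.50785433 -0.12122494  0.054     ] (array([ 0.50770696, -0.12169546,  0.03695381]), [np.float64(8.617855586465029e-05), np.float64(8.617855586467964e-05)])
block2 zfix [ 0.5111 -0.1217] yaw -16.46 z 0.054 res 1.5 100
block1 zfix [ 0.5076 -0.121 ] yaw -15.08 z 0.054 res 0.72 100
block12 [ 0.5072 -0.1208] yaw -15.76 z 0.0481 res 0.25 200
blade2 [ 0.5086 -0.1212] yaw -15.63 z 0.02 res 0.5 100
blade1 [ 0.5077 -0.121 ] yaw -15.58 z 0.02 res 0.49 100
blade12 [ 0.5078 -0.1211] yaw -15.61 z 0.0179 res 0.25 200
```

```bash
python3 - <<'E'
from h import *
plan([(down(.5078,-.1211,.09,-105.6),25,6),(down(.5078,-.1211,.027,-105.6),16,6)])
E
```

```text
[[[2, 20, 2], [0.0, 0.1, 0.0]], [[1, 19, 2], [0.1, 0.2, 0.0]], [[2, 20, 2], [0.0, 0.1, 0.0]], [[0, 16, 0], [0.0, 0.0, 0.0]], [[0, 16, 0], [0.0, 0.0, 0.0]], [[0, 15, 0], [0.0, 0.0, 0.0]], [[0, 16, 0], [0.0, 0.0, 0.0]]]
```

Emit:
carry_out([
  [[2, 20, 2], [0, 0.1, 0]],
  [[1, 19, 2], [0, 0.2, 0]],
  [[2, 20, 2], [0, 0.1, 0]],
  [[0, 16, 0], [0, 0, 0]],
  [[0, 16, 0], [0, 0, 0]],
  [[0, 15, 0], [0, 0, 0]],
  [[0, 0, 0], [0, 0, 0]],
  [[0, 0, 0], [0, 0, 0]],
])

```text
time_s: 19.25
tool_pos: [0.5092, -0.1213, 0.0439]
tool_rot: [-90.0, 0.0, -105.6]
force: [0.1, -0.2, 0.7]
grip_width: 0.0868
```

```bash
python3 - <<'E'
from h import *
say()
cv2.imwrite('pics/h3.png',env.read_camera('wrist')[:,:,::-1])
plan([(down(.5078,-.1211,.026,-105.6),16,6)],rd=1)
E
```

```text
t 19.25 p [ 0.5092 -0.1213  0.0439] r [-8.9990e+01  1.0000e-02 -1.0556e+02] F [ 0.1 -0.2  0.7] M [-0.01  0.17  0.02] g 0.0868 q [-26.  15.  41. 114. -12.  56. -85.]
[[[0.1, 9.2, -1.0], [0.0, 0.0, 0.0]], [[0.2, 9.1, -1.0], [-0.1, 0.0, 0.0]]]
```

View pics/h3.png

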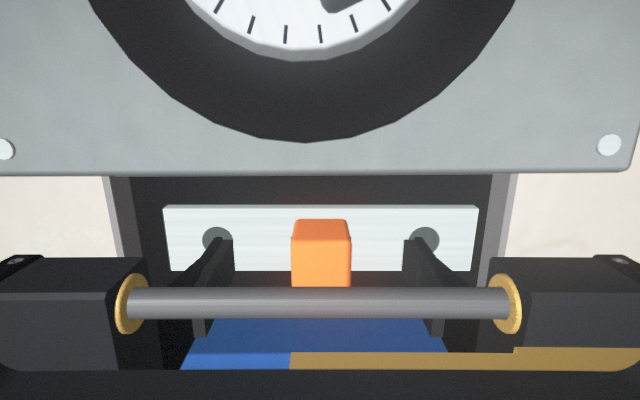

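The orange block is at column 321, midway between the fingertips at columns 234 and 403. I'll go down and grip.

Emit:
carry_out([
  [[0, 9, -1], [0, 0, 0]],
  [[0, 9, -1], [0, 0, 0]],
  [[0, 0, 0], [0, 0, 0]],
])

```text
time_s: 19.6
tool_pos: [0.5061, -0.1204, 0.0242]
tool_rot: [-90.1, -0.0, -105.6]
force: [0.1, -0.8, -0.5]
grip_width: 0.0872
```

Emit:
carry_out([
  [[0, 0, 0], [0, 0, 0]],
  [[0, 0, 0], [0, 0, 0]],
  [[0, 0, 0], [0, 0, 0]],
  [[0, 0, 0], [0, 0, 0]],
  [[0, 0, 0], [0, 0, 0]],
  [[0, 0, 0], [0, 0, 0]],
  [[0, 0, 0], [0, 0, 0]],
  [[0, 0, 0], [0, 0, 0]],
  [[0, 0, 0], [0, 0, 0]],
  [[0, 0, 0], [0, 0, 0]],
], jaw=0, squeeze=25)

```text
time_s: 20.6
tool_pos: [0.5073, -0.121, 0.0256]
tool_rot: [-90.0, -0.0, -105.6]
force: [-0.8, 0.4, 0.5]
grip_width: 0.0293
```

```bash
python3 - <<'E'
from h import *
say()
E
```

```text
t 20.6 p [ 0.5073 -0.121   0.0256] r [-9.0000e+01 -1.0000e-02 -1.0556e+02] F [-0.8  0.4  0.5] M [-0.11  0.24  0.03] g 0.0293 q [-26.  17.  41. 115. -13.  53. -84.]
```

Emit:
carry_out([
  [[0, -10, 0], [0, 0, 0]],
  [[0, -25, 0], [0, 0, 0]],
  [[0, -30, 0], [0, 0, 0]],
  [[0, -30, 0], [0, 0, 0]],
  [[0, -25, 0], [0, 0, 0]],
  [[0, 0, 0], [0, 0, 0]],
])

```text
time_s: 21.2
tool_pos: [0.5098, -0.1213, 0.1493]
tool_rot: [-89.6, 0.1, -105.6]
force: [0.7, -0.1, -2.8]
grip_width: 0.0299
```

```bash
python3 - <<'E'
from h import *
say()
cv2.imwrite('pics/i1.png',env.read_camera('wrist')[:,:,::-1])
plan([(down(.459,.2104,.145,-85.6),25,6),(down(.459,.2104,.05,-85.6),25,6)])
E
```

```text
t 21.2 p [ 0.5098 -0.1213  0.1493] r [ -89.62    0.14 -105.57] F [ 0.7 -0.1 -2.8] M [0.01 0.14 0.01] g 0.0299 q [-30.   6.  43. 108.  -5.  67. -90.]
[[[-22, 0, -10], [0.0, -1.4, 0.0]], [[-22, 0, -9], [0.0, -1.5, 0.0]], [[-22, 0, -9], [0.0, -1.4, 0.0]], [[-23, 1, -8], [-0.1, -1.4, 0.0]], [[-22, 0, -7], [0.0, -1.4, 0.0]], [[-23, 0, -7], [0.0, -1.5, 0.0]], [[-23, 0, -6], [0.0, -1.4, 0.0]], [[-24, 0, -6], [0.0, -1.4, 0.0]], [[-23, 0, -6], [0.0, -1.4, 0.0]], [[-23, 1, -4], [-0.1, -1.5, 0.0]], [[-24, 0, -4], [0.0, -1.4, -0.1]], [[-24, 0, -4], [0.0, -1.4, 0.0]]]
[[[-23, 0, -3], [0.0, -1.4, 0.0]], [[-24, 0, -2], [0.0, -1.5, 0.0]], [[0, 24, 0], [0.0, 0.0, 0.0]], [[0, 24, 0], [0.0, 0.0, 0.0]], [[0, 23, 0], [0.0, 0.0, 0.0]], [[0, 24, 0], [0.0, 0.0, 0.0]]]
```

View pics/i1.png

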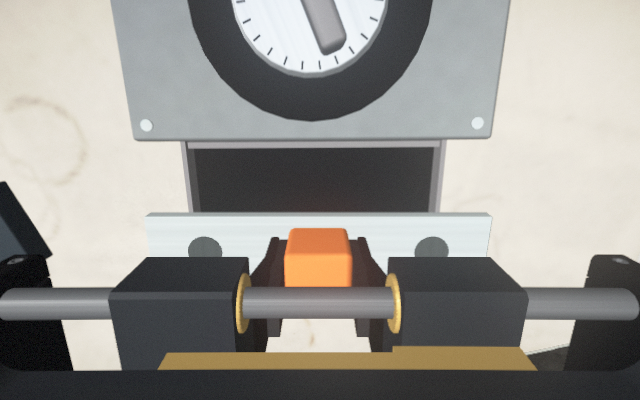

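The straightedge hangs level and square in the jaws (block at (318,257)), and the drawer below is empty. I'll carry it to just in front of the slab.

Emit:
carry_out([
  [[-22, 0, -10], [0, -1.4, 0]],
  [[-22, 0, -9], [0, -1.5, 0]],
  [[-22, 0, -9], [0, -1.4, 0]],
  [[-23, 0, -8], [0, -1.4, 0]],
  [[-22, 0, -7], [0, -1.4, 0]],
  [[-23, 0, -7], [0, -1.5, 0]],
  [[-23, 0, -6], [0, -1.4, 0]],
  [[-24, 0, -6], [0, -1.4, 0]],
  [[-23, 0, -6], [0, -1.4, 0]],
  [[-23, 0, -4], [0, -1.5, 0]],
  [[-24, 0, -4], [0, -1.4, 0]],
  [[-24, 0, -4], [0, -1.4, 0]],
])

```text
time_s: 22.45
tool_pos: [0.4644, 0.1655, 0.1456]
tool_rot: [-90.0, 0.0, -88.3]
force: [0.5, 0.2, -2.4]
grip_width: 0.0299
```

Emit:
carry_out([
  [[-23, 0, -3], [0, -1.4, 0]],
  [[-24, 0, -2], [0, -1.5, 0]],
  [[0, 22, 0], [0, 0, 0]],
  [[0, 22, 0], [0, 0, 0]],
  [[0, 22, 0], [0, 0, 0]],
  [[0, 22, 0], [0, 0, 0]],
  [[0, 0, 0], [0, 0, 0]],
  [[0, 0, 0], [0, 0, 0]],
])

```text
time_s: 23.25
tool_pos: [0.4579, 0.2107, 0.0577]
tool_rot: [-90.0, -0.0, -85.5]
force: [0.6, -0.8, -2.2]
grip_width: 0.0298
```

```bash
python3 - <<'E'
from h import *
say();T=pose();np.save('T5.npy',T)
cv2.imwrite('pics/i2.png',env.read_camera('wrist')[:,:,::-1])
plan([(down(.459,.2104,.016,-85.6),12,6)],rd=1)
E
```

```text
t 23.25 p [0.4579 0.2107 0.0577] r [-9.002e+01 -3.000e-02 -8.552e+01] F [ 0.6 -0.8 -2.2] M [-0.03  0.09  0.01] g 0.0298 q [ -50.   10.   24.  115.   -5.   56. -109.]
[[[0.2, 10.6, 0.1], [0.0, 0.0, 0.0]], [[0.1, 10.6, 0.1], [0.0, 0.0, 0.0]], [[0.2, 10.6, 0.0], [-0.1, 0.1, 0.0]], [[0.1, 10.7, 0.1], [0.0, 0.0, 0.0]]]
```

View pics/i2.png

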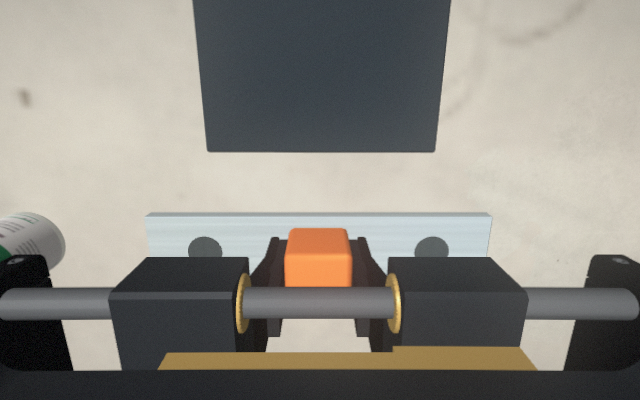

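```bash
python3 - <<'E'
from fit import *
c=Cam('wrist',np.load('T5.npy'));im=gaussian_filter(cv2.imread('pics/i2.png',0).astype(float),.8)
w1=Cam('wrist',np.load('T1.npy'));i1=gaussian_filter(cv2.imread('pics/b1.png',0).astype(float),.8)
def rep(n,r): p,m,k=r;print(n,np.round(p[:2],4),'yaw',round(np.degrees(p[2]),2),'z',round(p[3],4),'res',round(m,2),k);return p
b0=[.5464,.2172,np.radians(4.4),.024]
rep('a',fit(b0,.08,.13,[(c,im,[0,1,3])],h=4))
b0[3]=.022
rep('a',fit(b0,.08,.13,[(c,im,[0,1,3])],h=4))
p=rep('a',fit(b0,.08,.13,[(c,im,[0,1,3]),(w1,i1,[0,1,2,3])],h=4,freez=True))
# held blade ends on upper face plane z=tcp-.0136+.008
T=np.load('T5.npy');z=T[2,3]-.0056
E=c.onz([[147.5,216],[490,216]],z);print(E,E.mean(0)-T[:3,3],np.linalg.norm(E[0]-E[1]))
u=np.array([np.cos(p[2]),np.sin(p[2])]);print('target',p[:2]-.06*u)
E
```

```text
a [0.5469 0.217 ] yaw 4.11 z 0.024 res 1.24 75
a [0.5466 0.2169] yaw 4.23 z 0.022 res 0.24 75
a [0.5465 0.2169] yaw 4.3 z 0.0216 res 0.25 175
[[0.47220578 0.29985916 0.05208181]
 [0.48578524 0.12587391 0.05208181]] [ 0.021126    0.00213215 -0.0056    ] 0.17451437283335516
target [0.48662051 0.21244427]
```

Emit:
carry_out([
  [[0, 11, 0], [0, 0, 0]],
  [[0, 11, 0], [0, 0, 0]],
  [[0, 11, 0], [0, 0.1, 0]],
  [[0, 8, 0], [0, 0, 0]],
  [[0, 0, 0], [0, 0, 0]],
  [[0, 0, 0], [0, 0, 0]],
])

```text
time_s: 23.9
tool_pos: [0.4578, 0.21, 0.0163]
tool_rot: [-90.0, -0.0, -85.7]
force: [-1.0, 0.1, -2.5]
grip_width: 0.0296
```

```bash
python3 - <<'E'
from h import *
say()
plan([(down(.485,.2123,.0155,-85.7),6,6)],rd=1)
E
```

```text
t 23.9 p [0.4578 0.21   0.0163] r [-9.002e+01 -2.000e-02 -8.567e+01] F [-1.   0.1 -2.5] M [-0.06  0.12  0.01] g 0.0296 q [ -50.   13.   24.  117.   -7.   51. -107.]
[[[0.0, 0.2, 5.5], [0.0, 0.0, 0.0]], [[-0.1, 0.1, 5.4], [0.0, 0.0, 0.0]], [[0.0, 0.2, 5.5], [0.0, 0.0, 0.0]], [[-0.1, 0.1, 5.4], [0.0, 0.0, 0.0]], [[0.0, 0.2, 5.5], [0.0, 0.0, 0.0]]]
```

Advance, watching the force.

Emit:
carry_out([
  [[0, 0, 6], [0, 0, 0]],
  [[0, 0, 6], [0, 0, 0]],
  [[0, 0, 5], [0, 0, 0]],
  [[0, 0, 4], [0, 0, 0]],
  [[0, 0, 2], [0, 0, 0]],
  [[0, 0, 1], [0, 0, 0]],
  [[0, 0, 0], [0, 0, 0]],
])

```text
time_s: 24.6
tool_pos: [0.4818, 0.212, 0.0165]
tool_rot: [-90.0, -0.0, -85.7]
force: [-0.1, -0.0, -3.4]
grip_width: 0.03
```

Emit:
carry_out([
  [[0, 0, 1], [0, 0, 0]],
  [[0, 0, 1], [0, 0, 0]],
  [[0, 0, 0], [0, 0, 0]],
])

```text
time_s: 24.9
tool_pos: [0.4839, 0.2123, 0.0166]
tool_rot: [-90.0, 0.0, -85.7]
force: [-0.4, 0.2, -2.4]
grip_width: 0.0299
```

```bash
python3 - <<'E'
from h import *
say()
E
```

```text
t 24.9 p [0.4839 0.2123 0.0166] r [-8.999e+01  1.000e-02 -8.565e+01] F [-0.4  0.2 -2.4] M [-0.06  0.16 -0.06] g 0.0299 q [ -48.   16.   24.  113.   -8.   52. -105.]
```

Emit:
carry_out([
  [[0, 2, 0], [0, 0, 0]],
  [[0, 0, 1], [0, 0, 0]],
  [[0, 0, 1], [0, 0, 0]],
  [[0, 0, 0], [0, 0, 0]],
])

```text
time_s: 25.3
tool_pos: [0.4858, 0.2124, 0.0146]
tool_rot: [-90.0, -0.0, -85.7]
force: [-0.4, -0.2, -2.5]
grip_width: 0.0299
```

Emit:
carry_out([
  [[0, 0, 1], [0, 0, 0]],
  [[0, 0, 0], [0, 0, 0]],
])

```text
time_s: 25.5
tool_pos: [0.4859, 0.2123, 0.0143]
tool_rot: [-90.1, -0.0, -85.6]
force: [-3.0, -0.0, -0.5]
grip_width: 0.0293
```

Emit:
carry_out([
  [[0, 0, 1], [0, 0, 0]],
  [[0, 0, 0], [0, 0, 0]],
])

```text
time_s: 25.7
tool_pos: [0.4859, 0.2123, 0.0141]
tool_rot: [-90.2, -0.0, -85.6]
force: [-5.5, 0.3, -0.1]
grip_width: 0.03
```

```bash
python3 - <<'E'
from h import *
say()
cv2.imwrite('pics/j1.png',env.read_camera('wrist')[:,:,::-1])
E
```

```text
t 25.7 p [0.4859 0.2123 0.0141] r [-9.022e+01 -3.000e-02 -8.565e+01] F [-5.5  0.3 -0.1] M [-0.14  1.34  0.03] g 0.03 q [ -48.   17.   24.  113.   -9.   52. -105.]
```

View pics/j1.png

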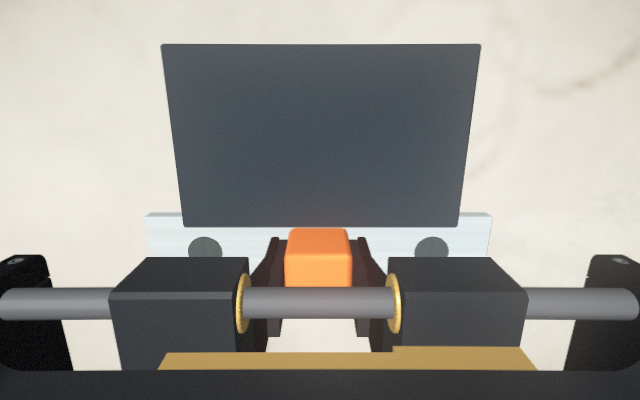

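Emit:
carry_out([
  [[0, 1, 0], [0, 0, 0]],
  [[0, 0.5, 0], [0, 0, 0]],
  [[0, 0, 0], [0, 0, 0]],
])

```text
time_s: 26.05
tool_pos: [0.4859, 0.2124, 0.0136]
tool_rot: [-90.2, -0.0, -85.6]
force: [-8.9, -1.8, 8.3]
grip_width: 0.0298
```

```bash
python3 - <<'E'
from h import *
say()
E
```

```text
t 26.05 p [0.4859 0.2124 0.0136] r [-90.24  -0.   -85.64] F [-8.9 -1.8  8.3] M [-0.44  1.99  0.01] g 0.0298 q [ -48.   17.   24.  113.   -9.   52. -105.]
```

Emit:
carry_out([
  [[0, -0.5, 0], [0, 0, 0]],
  [[0, 0, 0], [0, 0, 0]],
  [[0, 0, 0], [0, 0, 0]],
  [[0, 0, 0], [0, 0, 0]],
  [[0, 0, 0], [0, 0, 0]],
  [[0, 0, 0], [0, 0, 0]],
  [[0, 0, 0], [0, 0, 0]],
], jaw=0.7)

```text
time_s: 26.75
tool_pos: [0.4878, 0.2125, 0.0135]
tool_rot: [-90.0, 0.0, -85.7]
force: [0.3, 0.1, -0.4]
grip_width: 0.0606
```

Emit:
carry_out([
  [[0, -10, 0], [0, 0, 0]],
  [[0, -20, 0], [0, 0, 0]],
  [[0, -35, 0], [0, 0, 0]],
  [[0, -40, 0], [0, 0, 0]],
  [[0, -40, 0], [0, 0, 0]],
  [[0, -30, -15], [0, 0, 0]],
  [[0, 0, -20], [0, 0, 0]],
  [[0, 0, 0], [0, 0, 0]],
  [[0, 0, 0], [0, 0, 0]],
])

```text
time_s: 27.65
tool_pos: [0.453, 0.2099, 0.189]
tool_rot: [-89.9, 0.0, -85.6]
force: [0.6, -0.0, 0.5]
grip_width: 0.0609
```

```bash
python3 - <<'E'
from fit import *
say();T=pose();np.save('T6.npy',T)
im=env.read_camera('wrist')[:,:,::-1].copy();cv2.imwrite('pics/k1.png',im)
s=env.read_camera('side')[:,:,::-1];cv2.imwrite('pics/k1s.png',cv2.resize(s[130:350,230:430],(600,660),interpolation=cv2.INTER_CUBIC)[:600])
E
```

```text
t 27.65 p [0.453  0.2099 0.189 ] r [-8.995e+01  4.000e-02 -8.563e+01] F [ 0.6 -0.   0.5] M [-0.02  0.15 -0.02] g 0.0609 q [ -52.    1.   24.  108.   -0.   72. -113.]
```

View pics/k1.png

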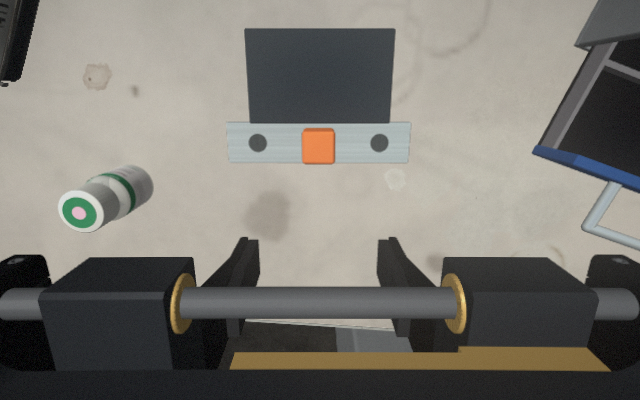

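View pics/k1s.png

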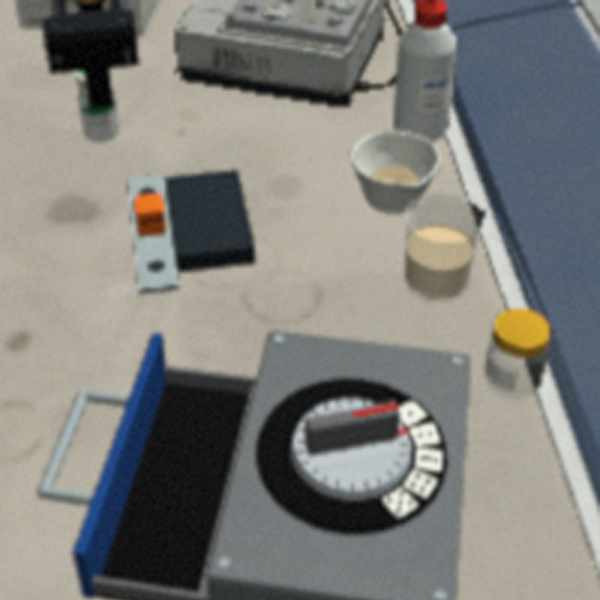

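The wrist picture shows the straightedge (228–410, 122–163) against the slab's near edge (249–392, row 123). In the side picture the drawer is open and empty, with the pointer at the two-pip tile. I'll check it numerically.

```bash
python3 - <<'E'
from fit import *
c=Cam('wrist',np.load('T6.npy'));im=cv2.imread('pics/k1.png');g=gaussian_filter(im.astype(float).mean(2),.7)
def rep(n,r): p,m,k=r;print(n,np.round(p[:2],4),'yaw',round(np.degrees(p[2]),2),'z',round(p[3],4),'res',round(m,2),k);return p
S=rep('slab',fit([.5465,.2170,np.radians(4.3),.022],.08,.13,[(c,g,[1,2,3])],h=4))
R=rep('rule',fit([.4866,.2124,np.radians(4.3),.006],.04,.18,[(c,g,[0,1,3])],h=4))
R8=rep('rule8',fit([.4866,.2124,np.radians(4.3),.008],.04,.18,[(c,g,[0,1,3])],h=4))
u=np.array([np.cos(S[2]),np.sin(S[2])]);n=np.array([-u[1],u[0]])
for r in (R,R8): d=r[:2]-S[:2];print('x off (want -60mm)',d@u*1000,'lateral mm',d@n*1000)
# drawer handle at opening .1
sd=Cam('side');s=env.read_camera('side')[:,:,::-1].copy()
U=np.array([.9655,-.2605]);N=np.array([.2605,.9655]);O=np.array([.6425,-.1515])
big=cv2.resize(s[230:350,230:400],None,fx=4.5,fy=4.5,interpolation=cv2.INTER_CUBIC)
for op in(.1,):
  for b in(-.05,0,.05):
    q=sd.proj([*(O-U*(.13+op)+N*b),.046])[0];cv2.circle(big,tuple(int(v) for v in (q-[230,230]+.5)*4.5),3,(0,0,255),-1)
t=np.radians(-15.1)+.4
for r in(.045,.058): 
    q=sd.proj([O[0]+r*np.cos(t),O[1]+r*np.sin(t),.09 if r<.05 else .08])[0];cv2.circle(big,tuple(int(v) for v in (q-[230,230]+.5)*4.5),2,(0,255,0),-1)
cv2.imwrite('pics/k2.png',big)
E
```

```text
slab [0.5469 0.2168] yaw 4.35 z 0.022 res 0.23 75
rule [0.4854 0.2136] yaw 4.27 z 0.006 res 0.5 75
rule8 [0.4858 0.2136] yaw 4.26 z 0.008 res 0.99 75
x off (want -60mm) -61.59418696791534 lateral mm 1.4655528665331918
x off (want -60mm) -61.17128497949874 lateral mm 1.4324538666464706
```

View pics/k2.png

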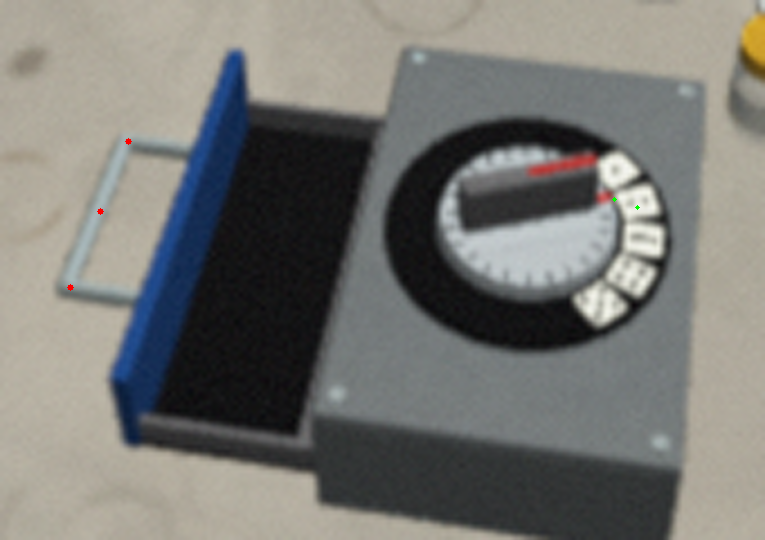

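```bash
python3 - <<'E'
from h import *
T=pose()
plan([(down(.455,.2105,.19,4),25,8),(down(.487,.2124,.16,94.3),25,8)])
E
```

```text
[[[0, 0, 0], [0.0, -7.5, 0.0]], [[0, 0, 0], [0.0, -7.4, 0.0]], [[0, 0, 0], [0.0, -7.5, 0.0]], [[0, -1, 1], [0.0, -7.5, 0.0]], [[0, 0, 0], [0.0, -7.5, 0.0]], [[0, 0, 0], [0.0, -7.4, 0.0]], [[0, 0, 0], [0.0, -7.5, 0.0]], [[0, 0, 0], [0.0, -7.5, 0.0]], [[0, 0, 0], [0.0, -7.5, 0.0]], [[0, -1, 1], [0.0, -7.4, 0.0]], [[0, 0, 0], [0.0, -7.5, 0.0]], [[1, 0, 0], [0.0, -7.5, 0.0]]]
[[[3, 3, 0], [0.0, -7.5, 0.0]], [[2, 2, 0], [0.0, -7.5, 0.0]], [[3, 3, -1], [0.0, -7.6, 0.0]], [[2, 2, -1], [0.0, -7.5, 0.0]], [[2, 3, -2], [0.0, -7.5, 0.0]], [[2, 2, -1], [0.0, -7.5, 0.0]], [[2, 3, -2], [0.0, -7.6, 0.0]], [[2, 2, -2], [0.0, -7.5, 0.0]], [[1, 3, -3], [0.0, -7.5, 0.0]], [[1, 2, -2], [0.0, -7.5, 0.0]], [[1, 3, -3], [0.0, -7.6, 0.0]], [[0, 2, -2], [0.0, -7.5, 0.0]]]
```

Emit:
carry_out([
  [[0, 0, 0], [0, -7.5, 0]],
  [[0, 0, 0], [0, -7.5, 0]],
  [[0, 0, 0], [0, -7.5, 0]],
  [[0, 0, 0], [0, -7.5, 0]],
  [[0, 0, 0], [0, -7.5, 0]],
  [[0, 0, 0], [0, -7.5, 0]],
  [[0, 0, 0], [0, -7.5, 0]],
  [[0, 0, 0], [0, -7.5, 0]],
  [[0, 0, 0], [0, -7.5, 0]],
  [[0, 0, 0], [0, -7.5, 0]],
  [[0, 0, 0], [0, -7.5, 0]],
  [[0, 0, 0], [0, -7.5, 0]],
])

```text
time_s: 29.0
tool_pos: [0.4532, 0.2095, 0.1878]
tool_rot: [-90.1, 0.0, 4.6]
force: [-0.5, 0.2, -0.4]
grip_width: 0.0611
```

Emit:
carry_out([
  [[3, 3, 0], [0, -7.5, 0]],
  [[2, 2, 0], [0, -7.5, 0]],
  [[3, 3, -1], [0, -7.5, 0]],
  [[2, 2, -1], [0, -7.5, 0]],
  [[2, 3, -2], [0, -7.5, 0]],
  [[2, 2, -1], [0, -7.5, 0]],
  [[2, 3, -2], [0, -7.5, 0]],
  [[2, 2, -2], [0, -7.5, 0]],
  [[1, 3, -3], [0, -7.5, 0]],
  [[1, 2, -2], [0, -7.5, 0]],
  [[1, 3, -3], [0, -7.5, 0]],
  [[0, 0, 0], [0, -7.5, 0]],
])

```text
time_s: 30.2
tool_pos: [0.4826, 0.2112, 0.1594]
tool_rot: [-89.9, 0.1, 94.6]
force: [0.4, -0.5, -0.1]
grip_width: 0.0608
```

```bash
python3 - <<'E'
from fit import *
say();T=pose();np.save('T7.npy',T)
im=env.read_camera('wrist')[:,:,::-1].copy();cv2.imwrite('pics/m1.png',im)
cv2.imwrite('pics/m1z.png',cv2.resize(im[100:250,180:460],None,fx=2.85,fy=2.85,interpolation=cv2.INTER_CUBIC))
E
```

```text
t 30.2 p [0.4826 0.2112 0.1594] r [-8.993e+01  9.000e-02  9.461e+01] F [ 0.4 -0.5 -0.1] M [0.03 0.   0.01] g 0.0608 q [-47.   6.  22. 106.  -2.  69.  70.]
```

View pics/m1.png

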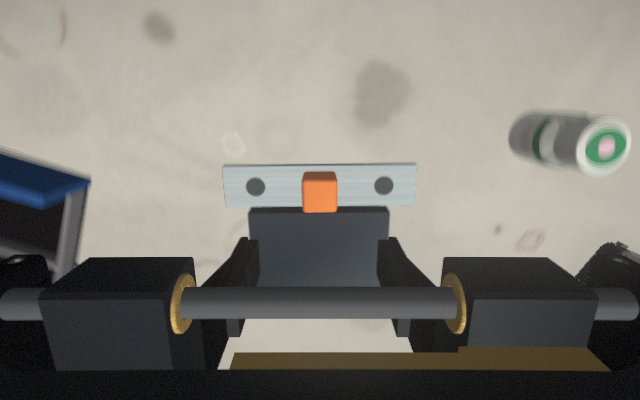

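View pics/m1z.png

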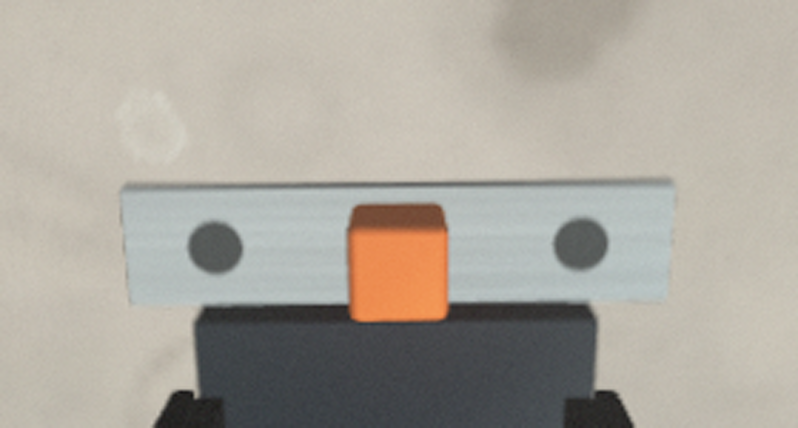

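No gap shows between blade and slab: the slab's dark side face meets the blade directly at row 304–320 of the crop. The centres agree too, at about 399 against 398. The robot is clear of everything, so I'll hand in.

```bash
python3 - <<'E'
from h import *
for cn in['scene','side']:
    env.read_camera(cn)
    for n,z in[("beaker",.04),("mortar",.03),("bottle_green",.043)]:
        r=env.outline_of(cn,n)
        if r: print(cn,n,round(r[0]['p'],2),np.round(Cam(cn).onz([r[0]['xy']],z)[0],3))
say();print(env.sign_off())
E
```

```text
scene beaker 0.87 [0.773 0.112 0.04 ]
scene mortar 0.85 [0.756 0.256 0.03 ]
scene bottle_green 0.69 [0.428 0.385 0.043]
side beaker 0.78 [0.769 0.111 0.04 ]
side mortar 0.82 [0.742 0.251 0.03 ]
side bottle_green 0.78 [0.414 0.375 0.043]
t 30.65 p [0.4823 0.2118 0.1606] r [-90.01  -0.    94.29] F [-0.   0.1  0.2] M [ 0.03  0.02 -0.01] g 0.0609 q [-48.   6.  22. 106.  -2.  69.  70.]
the job is handed in; nothing more can be done
None
```

The job is done and was handed in at about 30.7 s, inside the 64 s limit.

I turned the dial left to one pip, right to four and left to two, stopping on each and leaving it on two. I then pulled the drawer open to its stop, took out the straightedge, pressed it against the slab's near side, lowered it to the table and let go. The drawer is still open and the robot is clear of everything.

**What the last checks showed:**
- **Dial:** each stop was confirmed by wrist camera, and in the last side view the pointer is still on the two-pip tile.
- **Drawer:** the handle sits where a 100 mm opening puts it, and I felt the stop at about 6 N.
- **Straightedge:** it is parallel to the slab side within about 0.1°. No gap shows from the robot's side, and it reaches past both ends of that side.

**Checks that disagreed a little:**
- **Gap and centring:** one picture fit put the blade 1–1.6 mm off the slab and 1.4 mm off centre. That is within the camera's error. The contact force of about 5–9 N and the last close-up both say it is flush and centred.
- **Bystanders:** the last network readings were shifted by 15–21 mm for the bottle and about 12 mm for the beaker. The mortar moved about 12 mm in one view and 4 mm in the other. The bottle was probably partly hidden by the gripper, but I did not check that. I felt no contact with any of them and kept the planned path clear of them, but I did not re-measure their positions more closely.

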